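Lay the measuring cylinder down in its wire rest

ROBOT

A 6-joint arm with a two-finger parallel gripper is mounted at the origin on a cart in front of the work surface, level with it; the furniture and walls round the work are solid. World frame = base frame: x ahead of the robot, y to its left, z up, the work surface at z = 0. Lengths are in m, angles in rad, forces in N, time in s.
With the tool pointing down it reaches from about 0.25 to 0.725 m from the base axis. Payload 9.7 kg.
Tool frame: the origin (TCP) lies on the centre line of the jaws, within the pads' length; the fingertips stand 25 mm ahead of it and the grasp point (between the pads) lies 6 mm ahead of it; z points along the fingers, y is the direction in which the jaws open and shut (so a half turn about z gives the same grasp; the last joint's range is limited). The gripper opens to 85 mm and grips with 20 to 120 N. Pads are 22 mm wide; open, the fingers measure 114 mm over their backs; the gripper's body (76 mm by 85 mm) begins 54 mm behind the grasp point. The pads swing forward as they close: fully open they stand 13 mm farther back than shut.
Start: joints at [-1.277, 0.087, 0.176, 1.66, 0, 1.571], TCP at [0.159, -0.526, 0.256] pointing down, gripper open.
Joint ranges: [-3.13, 3.13], [-0.85, 1.81], [-1.15, 1.24], [-2.2, 2.28], [-1.44, 1.52], [-3.14, 3.14]. Speed limits (rad/s): [2.22, 2.22, 2.57, 3.14, 3.14, 3.14].

INTERFACE

Orientations are given as a rotation vector (axis times angle).
In Python, from station import state, grab_frame, camera_info, job_done, boxes_of, landmark_of gives the robot as it stands.
- The arm moves only by the shell command python3 -m handwheel 'ROWS'. ROWS is a JSON object of lists of equal length, an entry for each row: "dr": the turn, a rotation vector about the world's x, y, z in degrees, a list of three; "dp": the shift along the world's x, y, z in mm, a list of three; "jaw": the closure, from 0 (fully open) to 1 (shut). In form: {"dr": [[rx, ry, rz], ...], "dp": [[dx, dy, dz], ...], "jaw": [jaw, ...]}. A call has 1 to 20 rows; each row is the pose to reach, as a shift and turn from the pose measured when the call began; what a row does not reach only later rows make up. A row lasts 1/8 s, in which the tool goes at most 62.5 mm and 10.7 degrees, less where a joint would pass 70% of its speed; a pose out of reach is approached as far as the arm can. A call with a gripper value outside its range is refused whole. The fingers move at their own pace and stop on an object; the grip force is fixed at half the most. Time passes only in rows, so rows that repeat a pose let the fingers close. It gives the time, the measured TCP pose, the force and the opening at its end, in the units of the state.
- state(): the state, without advancing time (a new reading comes with each control period).
- grab_frame(name): name is "side" or "top"; returns the picture (480x640x3 uint8, red, green, blue); there is no depth.
- camera_info(name): a dict with "vertical_fov" (degrees; the focal length in pixels is half the picture's height over the tangent of half this angle, whatever the lens; pixels are square), "cx", "cy" (the principal point, pixels), "k1" (the pictures are not rectified: a ray, as slopes to the right and down, at radius r is drawn at 1 + k1 r^2 times it, then the intrinsics apply), "position" and "attitude" of the camera in the world. Camera axes: x right, y up, looking along -z (the intrinsics and any distortion apply to the point x, -y, -z); pixel columns grow to the right and rows downward; lengths in m; the calibration is good to about 2 mm. A picture is of the moment at which its call begins. camera_info takes no time and is no camera call.
- job_done(): hands the job in, once; it reports no verdict.
Trained networks look in the newest picture that a camera, given by its name, has taken for a name from the list of things; names that differ only in an ending like _2 or _b are one class to them, and where a whole thing is asked for, a point or a joint stands for the part that bears it (a point fixed in the world has none). Each returns a list of dicts, best first, with "p" (0 to 1); they miss things now and then, are a little off and sometimes report something else, mostly with a low value. They report only what shows in the picture. A call takes as long as a camera call. They do not tell look-alikes from the thing itself.
- boxes_of(query, camera): "location" ([x, y, z] in m, in the coordinates of the camera as it stood for that picture, good to about 4 mm: the middle of the surface that is visible of it).
- landmark_of(query, camera): "location" ([x, y, z] in m, in the coordinates of the camera as it stood for that picture, good to about 4 mm: a listed point, or the origin of a listed thing).
The state is a dict: "t": time; "joint_pos": joint angles; "qvel": joint speeds; "tau": joint torques, N m; "tcp_pos": TCP position; "orientation": TCP orientation; "ft_force": force on the tool from outside, world axes, zero at the start; "ft_torque": the same for the moment, N m; "width": finger opening in m.
Only numpy, scipy, OpenCV 4.12 (cv2) and the standard library are available. Lean on these libraries where they do the work, as an engineer would, in place of code of your own. Each camera call takes 0.05 s, during which the arm holds its last target. There are 200 camera calls.

TASK

The slender glass measuring cylinder by the wire rest is to be laid down in that rest so that nobody knocks it over. Do not grip or lift it: with your fingertips slide it upright along the bench until its foot stands against the rest's heel bar, in line with the saddle, then tip it over the bar and ease it down on your fingers, gently all the way, until it lies still in the saddle with its foot behind the bar and its mouth clear of the bench. Leave the glassware and other things round about undisturbed, and take your hand away at the end.

Things in the scene. Friction and masses are not known exactly. Their poses are not given: they have to be found in the camera images.
- cylinder: the slender glass measuring cylinder, 201 mm tall, loose, about 0.09 kg, upright at the start. A round tube 32 mm in diameter on a hexagonal foot plate 6 mm thick, 50 mm across the flats (at its own +x and -x), 57 mm across the corners (at +y and -y). A flat faces the heel bar within 10 degrees at the start. Origin: centre of the foot's underside; z runs up the tube
- cyl_mouth (a point): centre of the cylinder's mouth, on its axis 201 mm above the underside of the foot. In the saddle the axis rises about 8 degrees to the mouth, which overhangs the saddle by about 60 mm, its lower rim about 36 mm above the bench
- cyl_balance (a point): the cylinder's centre of mass, on its axis, 96 mm above its underside: it goes over by itself once it leans more than about 14 degrees, and a push higher than about 30 mm above the bench may tip it instead of sliding it. A flat of the foot that is not quite square to the heel bar makes it go over a little askew
- rest: low lay-down rest of bent 6 mm steel wire, 167 mm long, 98 mm wide, fast on the bench. Origin on the bench under the middle of the outer face of its heel bar; x points out of the rest at that end, to where the cylinder stands, z up. Two side wires lie on the bench at y = +-46 mm from the heel bar to x = -164 mm. The cylinder is tipped over the heel bar towards -x into the saddle
- rest_heel (a point): top middle of the heel bar, a black-sleeved rod 8 mm thick lying on the bench along the rest's y, 4 mm behind the rest's origin. An upright cylinder stands against it, in line with the saddle, when its foot's centre is 25 to 29 mm out from the rest's origin along x, at y = 0. Laid down, the foot plate stands on edge on the bench behind this bar
- rest_saddle (a point): bottom of the saddle, a black-sleeved wire U open upward, 135 mm from the rest's origin towards -x, on its centre line, 28 mm above the bench. Its two shoulders are 67 mm high, at y = +-38 mm
- amber_a: bystander: small conical glass flask, 52 mm wide, 85 mm tall, half full of amber liquid, origin at the centre of its underside; leave it alone
- amber_b: bystander: another such flask; leave it alone
- wrapped_a: bystander: flask wrapped in foil, 64 mm wide, 137 mm tall, origin at the centre of its underside; leave it alone
- wrapped_b: bystander: another foil-wrapped flask of that size; leave it alone
- bulb: bystander: rubber pipette bulb standing on its broad end, 51 mm wide, 76 mm tall; leave it alone
- pen: bystander: marker pen lying on the bench, 12 x 132 x 12 mm, long along its y; leave it alone
Mind the look-alikes: they are no part of the job. What is shaped like the rest but orange is not meant.

How it is judged:
On the way:
1. the cylinder stands upright with its foot against the heel bar, in line with the saddle (x of cylinder in the frame of rest between 0.018 and 0.036 m and y of cylinder in the frame of rest between -0.015 and 0.015 m and angle between cylinder's own z axis and vertical below 0.15 rad), for 0.2 s.
At the end, for the whole second after the job is handed in: The cylinder lies at rest in the saddle, its foot on the bench behind the heel bar, the mouth's centre within 15 mm of the rest's centre line, 44 to 62 mm above the bench and 180 to 205 mm from the heel bar (x of cyl_mouth in the frame of rest between -0.205 and -0.18 m and y of cyl_mouth in the frame of rest between -0.015 and 0.015 m and height (world z) of cyl_mouth between 0.044 and 0.062 m and x of cylinder in the frame of rest above 0 m and height (world z) of cylinder below 0.033 m and contact force between cylinder and rest above 0.05 N and linear speed of cylinder below 0.02 m/s and angular speed of cylinder below 0.15 rad/s); the robot touches nothing.
It fails at once if the cylinder falls or is swung: it turns faster than 3.5 rad/s (as when its mouth drops freely by about 2 cm) (angular speed of cylinder above 3.5 rad/s).
It fails at once if the cylinder is lifted off the bench (height (world z) of cylinder above 0.042 m or (angle between cylinder's own z axis and vertical below 0.2 rad and height (world z) of cylinder above 0.016 m)).
It fails at once if the glass is gripped, squeezed or pressed with more than 15 N (contact force between the fingers and cylinder above 15 N).
It fails at once if a bystander is shifted by more than 25 mm or upset (distance of any of amber_a, amber_b, wrapped_a, wrapped_b, bulb, pen from where it was at the start of the episode above 0.025 m or angle between any of amber_a, amber_b, wrapped_a, wrapped_b, bulb's own z axis and vertical above 0.5 rad).
It also fails if it takes over 69 s, if anything falls off the work surface, if the arm or the gripper's body presses on something with over 40 N, if the wrist force passes 120 N, or if a joint passes its speed limit or range.

## Working session

There is one attempt and no reset: what is moved stays moved. The work goes in short steps, Python scripts to look and compute and a shell command to move; the robot and the scene stay as the last step left them, time stands still between calls to the robot, and variables do not carry over. Pictures are saved under pics/ and viewed, about 8 in all and at most 12, crops included, and the job is handed in when it is done.

```bash
mkdir -p pics; cat > h.py <<'E'
import numpy as np, cv2
from station import *
from scipy.spatial.transform import Rotation as R
def cam(c):
    i=camera_info(c); a=np.array(i["attitude"],float)
    M=a if a.shape==(3,3) else (R.from_rotvec(a).as_matrix() if a.size==3 else R.from_quat(a).as_matrix())
    return i,M,np.array(i["position"])
def w(c,l):
    i,M,p=cam(c); return M@np.array(l)+p
def px(c,P):
    i,M,p=cam(c); q=M.T@(np.array(P)-p); s=np.array([q[0],-q[1]])/-q[2]
    s=s*(1+i["k1"]*(s@s)); f=240/np.tan(np.radians(i["vertical_fov"])/2)
    return s*f+[i["cx"],i["cy"]]
def ray(c,u,z):
    i,M,p=cam(c); f=240/np.tan(np.radians(i["vertical_fov"])/2)
    d=(np.array(u)-[i["cx"],i["cy"]])/f; s=d.copy()
    for _ in range(20): s=d/(1+i["k1"]*(s@s))
    v=M@np.array([s[0],-s[1],-1]); return p+v*(z-p[2])/v[2]
def save(c,n,crop=None,k=1):
    im=grab_frame(c)[:,:,::-1]
    if crop: x0,y0,x1,y1=crop; im=im[y0:y1,x0:x1]
    cv2.imwrite(f"pics/{n}.png",cv2.resize(im,None,fx=k,fy=k,interpolation=cv2.INTER_CUBIC))
E
python3 - <<'E'
from h import *
for c in("top","side"):
    print(c,camera_info(c)); save(c,c+"0")
    for q in("cylinder","cyl_mouth","rest","rest_heel","rest_saddle","amber_a","wrapped_a","bulb","pen"):
        for d in landmark_of(q,c)[:3]:
            if d["p"]>.25: P=w(c,d["location"]); print(q,round(d["p"],2),P.round(3),px(c,P).round())
print(state())
E
```

```text
top {'vertical_fov': 55.57488914121784, 'cx': 323.7173734627675, 'cy': 234.17273731095526, 'k1': -0.02742351068223771, 'position': array([ 0.35339942, -0.07720528,  1.17521091]), 'attitude': array([ 0.13970466, -0.12344381, -1.56478893])}
cylinder 0.69 [ 0.463  0.111 -0.001] [256. 268.]
cyl_mouth 0.57 [0.463 0.108 0.206] [242. 259.]
rest 0.91 [ 0.47  -0.006 -0.003] [301. 265.]
rest 0.56 [0.559 0.336 0.003] [171. 231.]
rest_heel 0.93 [0.563 0.332 0.008] [172. 229.]
rest_heel 0.9 [ 0.471 -0.01   0.008] [302. 265.]
rest_saddle 0.71 [ 0.501 -0.142  0.028] [354. 252.]
amber_a 0.88 [ 0.694 -0.024  0.004] [309. 182.]
amber_a 0.54 [ 0.653 -0.311  0.003] [417. 196.]
wrapped_a 0.98 [ 0.733 -0.203  0.001] [376. 168.]
wrapped_a 0.68 [ 0.725  0.145 -0.002] [246. 171.]
bulb 0.74 [ 0.59  -0.432 -0.   ] [463. 220.]
pen 0.64 [ 0.463  0.108 -0.002] [257. 268.]
pen 0.53 [ 0.344 -0.209 -0.   ] [380. 315.]
side {'vertical_fov': 50.690666949632686, 'cx': 313.2566672666971, 'cy': 244.19378577817082, 'k1': -0.11572677348349658, 'position': array([ 0.07425554, -1.14414651,  0.59481966]), 'attitude': array([ 
[... 755 characters left out ...]
363.]
pen 0.82 [ 0.348 -0.208 -0.002] [262. 332.]
{'t': 1.0, 'joint_pos': array([-1.27703212e+00,  8.69014374e-02,  1.75908922e-01,  1.65976490e+00,
        3.37904678e-05,  1.57082374e+00]), 'qvel': array([ 0.00033454,  0.00155818,  0.00137758, -0.00013384,  0.00149971,
       -0.00029695]), 'tau': array([-8.14113082e-04, -5.20106006e+01,  4.64874530e+01,  1.39018895e-03,
        1.17961849e-05,  1.81748057e-06]), 'tcp_pos': array([ 0.15926907, -0.52644969,  0.25628796]), 'orientation': array([3.10773774e+00, 4.59738799e-01, 6.14521005e-05]), 'ft_force': array([-0.37291842, -0.12641151,  0.45660358]), 'ft_torque': array([-0.04062588,  0.03118894,  0.01639547]), 'width': 0.08542980982162013}
```

View pics/top0.png

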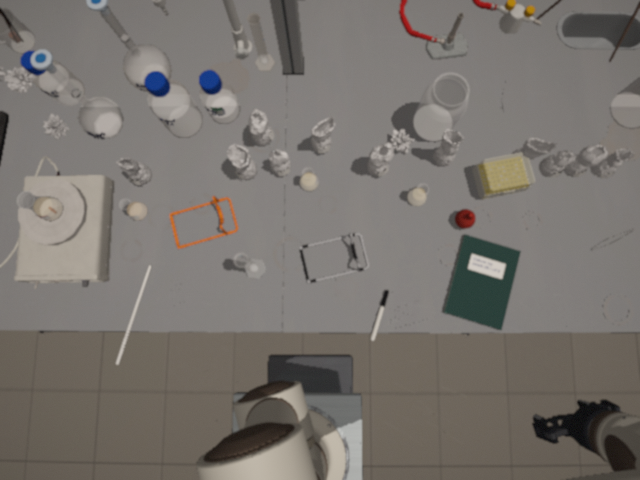

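View pics/side0.png

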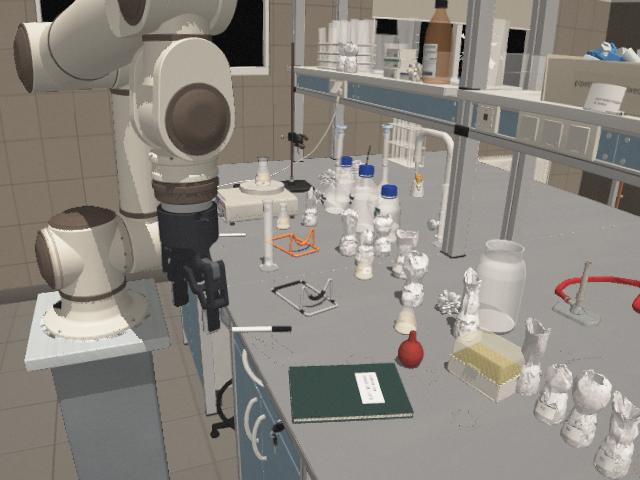

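The grey rest has its heel at about (302,265) and its saddle at about (354,252) in the top picture. The cylinder's foot is at about (256,268) and the orange rest, to be left alone, is at the upper left. I'll refine the poses by overlaying the model on both pictures.

```bash
cat > ov.py <<'E'
from h import *
from itertools import product
H=np.array([0.4725,-0.0095]); S=np.array([0.504,-0.1425])
def frame(H,S):
    x=(H-S)/np.linalg.norm(H-S); y=np.array([-x[1],x[0]]); return x,y
def RP(o,x,y,p): q=o+x*p[0]+y*p[1]; return [q[0],q[1],p[2]]
def draw(c,o,x,y,cyl,n,crop,k,yaw=None):
    im=grab_frame(c)[:,:,::-1]; x0,y0,x1,y1=crop
    im=cv2.resize(im[y0:y1,x0:x1],None,fx=k,fy=k,interpolation=cv2.INTER_CUBIC)
    def pl(pts,col):
        q=np.array([(px(c,p)+.5-[x0,y0])*k-.5 for p in pts]); cv2.polylines(im,[np.round(q*8).astype(np.int32)],False,col,1,cv2.LINE_AA,3)
    r=lambda *p:RP(o,x,y,p)
    pl([r(-.164,.046,.003),r(-.004,.046,.003),r(-.004,-.046,.003),r(-.164,-.046,.003)],(0,0,255))
    pl([r(-.135,.038,.067),r(-.135,0,.028),r(-.135,-.038,.067)],(0,255,0))
    if cyl is not None:
        t=np.linspace(0,2*np.pi,40)
        for z,R_ in((.006,.0265),(.201,.016),(0.05,.016)): pl([[cyl[0]+R_*np.cos(a),cyl[1]+R_*np.sin(a),z] for a in t],(255,0,255))
    return im
E
python3 - <<'E'
from ov import *
x,y=frame(H,S); o=H; cyl=np.array([.462,.112]); print(x,y,(cyl-o)@x,(cyl-o)@y)
a=draw("top",o,x,y,cyl,"",(225,215,385,300),5)
b=draw("side",o,x,y,cyl,"",(240,190,360,320),4)
cv2.imwrite("pics/ova.png",a); cv2.imwrite("pics/ovb.png",b)
E
```

```text
[-0.23046638  0.97308029] [-0.97308029 -0.23046638] 0.12064915196076785 -0.017784322622679323
```

View pics/ova.png

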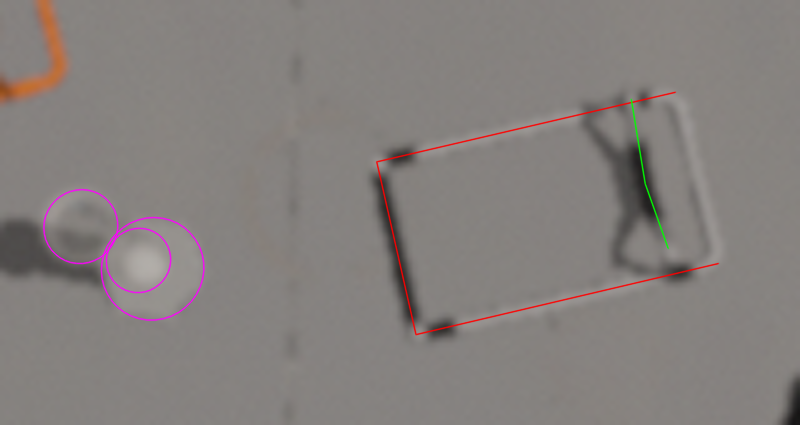

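View pics/ovb.png

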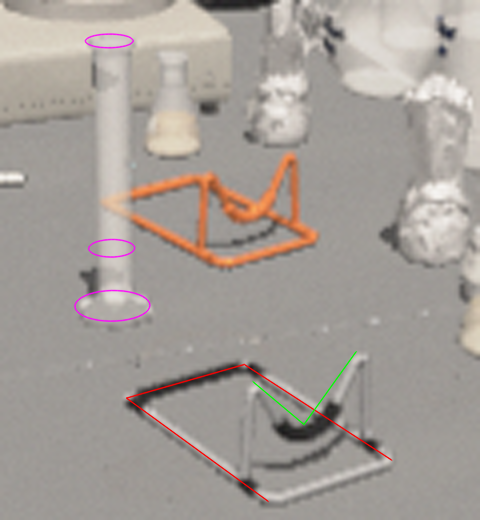

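```bash
python3 -m handwheel '{"dr":[[0,0,6],[0,0,12],[0,0,18],[0,0,24],[0,0,30],[0,0,36],[0,0,42],[0,0,48],[0,0,54],[0,0,60],[0,0,66],[0,0,72],[0,0,78],[0,0,82],[0,0,86.5],[0,0,86.5],[0,0,86.5],[0,0,86.5]],"dp":[[18,45,10],[36,90,30],[55,135,40],[74,180,40],[92,225,40],[110,270,40],[129,315,40],[148,360,40],[166,405,40],[185,450,40],[203,495,40],[222,540,40],[240,585,40],[259,630,40],[275,670,40],[288,701,40],[288,701,40],[288,701,40]],"jaw":[0.74,0.74,0.74,0.74,0.74,0.74,0.74,0.74,0.74,0.74,0.74,0.74,0.74,0.74,0.74,0.74,0.74,0.74]}'; python3 -c "
from h import *
s=state();print(s);print(R.from_rotvec(s['orientation']).as_matrix().round(3))"
```

```text
t: 3.35
tcp_pos: [0.4471, 0.1743, 0.2963]
orientation: [-1.948, -2.465, 0.001]
ft_force: [-0.1, -0.0, 0.3]
width: 0.0222
{'t': 3.35, 'joint_pos': array([ 3.71883742e-01, -6.12617421e-02,  1.04628673e-01,  1.73705468e+00,
       -1.59435124e-04,  1.70970187e+00]), 'qvel': array([-0.01606401, -0.01691501, -0.00658055,  0.00052477,  0.00165201,
       -0.00101888]), 'tau': array([ 8.37877169e-01, -4.07632256e+01,  4.57980287e+01, -1.15800253e-01,
        3.14895110e-02,  2.37410981e-02]), 'tcp_pos': array([0.44706265, 0.17432419, 0.29628612]), 'orientation': array([-1.94816737e+00, -2.46453719e+00,  6.25262136e-04]), 'ft_force': array([-0.10512628, -0.01429602,  0.30295583]), 'ft_torque': array([-0.0086755 , -0.05034031,  0.01148706]), 'width': 0.02223933386010377}
[[-0.231  0.973 -0.   ]
 [ 0.973  0.231 -0.   ]
 [-0.    -0.    -1.   ]]
```

```bash
python3 -m handwheel '{"dr":[[0,0,0],[0,0,0],[0,0,0],[0,0,0],[0,0,0],[0,0,0],[0,0,0],[0,0,0],[0,0,0],[0,0,0],[0,0,0],[0,0,0],[0,0,0],[0,0,0],[0,0,0]],"dp":[[0,0,-50],[0,0,-100],[0,0,-150],[0,0,-200],[0,0,-240],[0,0,-256],[0,0,-262],[0,0,-262],[2,-8,-262],[4,-16,-262],[6,-24,-262],[7,-30,-262],[8,-33,-262],[8,-36,-262],[8,-36,-262]],"jaw":[0.74,0.74,0.74,0.74,0.74,0.74,0.74,0.74,0.74,0.74,0.74,0.74,0.74,0.74,0.74]}'
python3 - <<'E'
from h import *
save("side","near",(200,170,360,290),5)
E
```

```text
t: 5.22
tcp_pos: [0.455, 0.1382, 0.0343]
orientation: [-1.948, -2.464, 0.001]
ft_force: [-0.4, 0.5, -0.0]
width: 0.0223
```

View pics/near.png

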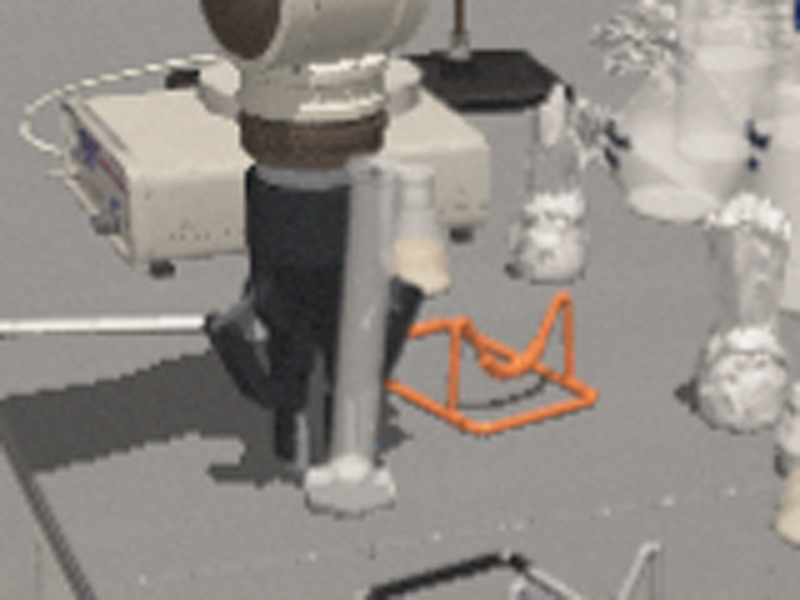

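The tube now leans a few degrees, with its top at about (370,165) and foot at (350,490). The gripper body must be touching it high up. I'll back off slowly and then tilt the tool so the body leans away.

```bash
python3 -m handwheel '{"dr":[[0,0,0],[0,0,0],[0,0,0],[0,0,0],[0,0,0],[0,0,0],[0,0,0],[0,0,0],[0,0,0],[0,0,0],[0,0,0],[0,0,0],[0,0,0]],"dp":[[-0.5,2,0],[-1,4,0],[-1.5,6,0],[-2,8,0],[-2.5,10,0],[-3,12,0],[-3.5,15,0],[-5,20,0],[-7,30,0],[-10,40,0],[-14,60,0],[-14,60,0],[-14,60,0]],"jaw":[0.74,0.74,0.74,0.74,0.74,0.74,0.74,0.74,0.74,0.74,0.74,0.74,0.74]}'
python3 - <<'E'
from ov import *
for c in("side","top"):
    grab_frame(c)
    for q in("cylinder","cyl_mouth"):
        for d in landmark_of(q,c)[:2]: print(c,q,round(d["p"],2),w(c,d["location"]).round(3))
x,y=frame(H,S); o=H-[0,.001]
b=draw("side",o,x,y,np.array([.462,.110]),"",(230,180,330,270),6); cv2.imwrite("pics/back.png",b)
E
```

```text
t: 6.9
tcp_pos: [0.4409, 0.1983, 0.0342]
orientation: [1.947, 2.465, -0.001]
ft_force: [-0.3, -0.2, 0.1]
width: 0.0223
side cylinder 0.78 [ 0.466  0.105 -0.003]
side cyl_mouth 0.6 [0.466 0.102 0.2  ]
top cylinder 0.77 [ 0.468  0.1   -0.001]
top cyl_mouth 0.68 [0.464 0.1   0.206]
```

View pics/back.png

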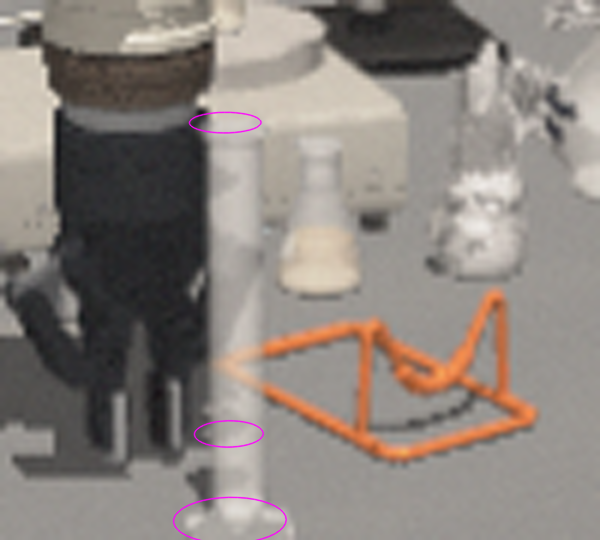

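Upright again: top at about (237,115) and foot at (240,525), about 10 mm along. Next I'll tilt the tool 40° so the body stays clear of the tube.

```bash
python3 -m handwheel '{"dr":[[-8,-1.9,0],[-16,-3.8,0],[-24,-5.7,0],[-32,-7.6,0],[-38.9,-9.2,0],[-38.9,-9.2,0],[-38.9,-9.2,0],[-38.9,-9.2,0],[-38.9,-9.2,0],[-38.9,-9.2,0],[-38.9,-9.2,0]],"dp":[[0,0,5],[0,0,5],[0,0,5],[0,0,5],[0,0,5],[0,0,5],[2,-8,2],[5,-20,-1],[9,-32,-1],[12,-41,-1],[12,-41,-1]],"jaw":[0.74,0.74,0.74,0.74,0.74,0.74,0.74,0.74,0.74,0.74,0.74]}'
python3 -m handwheel '{"dr":[[0,0,0],[0,0,0],[0,0,0],[0,0,0],[0,0,0],[0,0,0],[0,0,0],[0,0,0],[0,0,0],[0,0,0],[0,0,0],[0,0,0]],"dp":[[1,-4,0],[2,-8,0],[3,-12,0],[4,-16,0],[4.5,-20,0],[4.5,-24,0],[4.5,-28,0],[4.5,-32,0],[4.5,-36,0],[4.5,-39,0],[4.5,-40,0],[4.5,-40,0]],"jaw":[0.74,0.74,0.74,0.74,0.74,0.74,0.74,0.74,0.74,0.74,0.74,0.74]}'
python3 - <<'E'
from ov import *
for c in("side","top"):
    grab_frame(c)
    for q in("cylinder","cyl_mouth"):
        for d in landmark_of(q,c)[:2]: print(c,q,round(d["p"],2),w(c,d["location"]).round(3))
save("side","push1",(230,180,350,300),5)
E
```

```text
t: 8.62
tcp_pos: [0.4533, 0.1561, 0.0337]
orientation: [1.575, 1.987, -0.572]
ft_force: [-0.1, 0.0, -0.3]
width: 0.0223
t: 10.12
tcp_pos: [0.4578, 0.1161, 0.0337]
orientation: [1.575, 1.987, -0.572]
ft_force: [-0.3, -0.3, 0.0]
width: 0.022
side cylinder 0.7 [ 0.465  0.084 -0.001]
side cyl_mouth 0.86 [0.468 0.078 0.201]
side cyl_mouth 0.28 [ 0.472 -0.014  0.007]
top cylinder 0.91 [ 0.466  0.082 -0.002]
top cyl_mouth 0.98 [0.465 0.08  0.202]
```

View pics/push1.png

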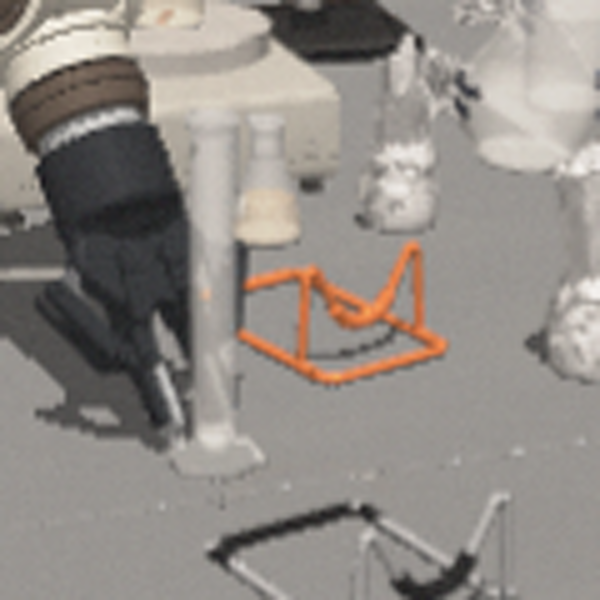

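Upright and sliding cleanly: foot at about (215,455) in the crop, which is roughly 0.081 in y. Continuing.

```bash
python3 -m handwheel '{"dr":[[0,0,0],[0,0,0],[0,0,0],[0,0,0],[0,0,0],[0,0,0],[0,0,0],[0,0,0],[0,0,0],[0,0,0],[0,0,0],[0,0,0],[0,0,0],[0,0,0],[0,0,0]],"dp":[[0,-3,0],[0,-7,0],[0,-12,0],[0,-17,0],[0,-22,0],[0,-27,0],[0,-32,0],[0,-37,0],[0,-42,0],[0,-46,0],[0,-50,0],[0,-53,0],[0,-56,0],[0,-57,0],[0,-57,0]],"jaw":[0.74,0.74,0.74,0.74,0.74,0.74,0.74,0.74,0.74,0.74,0.74,0.74,0.74,0.74,0.74]}'
python3 - <<'E'
from ov import *
x,y=frame(H,S); o=H-[0,.001]
for c in("side","top"):
    grab_frame(c)
    for q in("cylinder","cyl_mouth"):
        for d in landmark_of(q,c)[:1]: p=w(c,d["location"]);print(c,q,round(d["p"],2),p.round(3),(p[:2]-o)@x,(p[:2]-o)@y)
E
```

```text
t: 12.35
tcp_pos: [0.4578, 0.0591, 0.0337]
orientation: [1.575, 1.987, -0.572]
ft_force: [0.1, -0.6, 0.9]
width: 0.0221
side cylinder 0.82 [ 0.468  0.024 -0.001] 0.03453809786326862 -0.0034905271849994387
side cyl_mouth 0.64 [0.467 0.026 0.202] 0.03693773740235799 -0.0029716657175072334
top cylinder 0.97 [ 0.473  0.021 -0.001] 0.030752607830219804 -0.007563305754053696
top cyl_mouth 0.74 [0.467 0.023 0.203] 0.034126033381201556 -0.0024989669348591866
```

```bash
python3 -m handwheel '{"dr":[[0,0,0],[0,0,0],[0,0,0],[0,0,0],[0,0,0],[0,0,0]],"dp":[[0,-1.5,0],[0,-3,0],[0,-4.5,0],[0,-6,0],[0,-6.5,0],[0,-6.5,0]],"jaw":[0.74,0.74,0.74,0.74,0.74,0.74]}'
python3 - <<'E'
from ov import *
x,y=frame(H,S); o=H-[0,.001]
for c in("side","top"):
    grab_frame(c)
    for q in("cylinder","cyl_mouth"):
        for d in landmark_of(q,c)[:1]: p=w(c,d["location"]);print(c,q,round(d["p"],2),p.round(3),(p[:2]-o)@x,(p[:2]-o)@y)
a=draw("top",o,x,y,o+.027*x,"",(255,225,335,300),7)[:,:300]
b=draw("side",o,x,y,o+.027*x,"",(240,215,320,300),6)
h=min(a.shape[0],b.shape[0]);a=draw("top",o,x,y,o+.027*x,"",(260,230,315,295),6)
z=np.zeros((510,a.shape[1]+b.shape[1],3),np.uint8);z[:a.shape[0],:a.shape[1]]=a;z[:b.shape[0],a.shape[1]:]=b
cv2.imwrite("pics/bar.png",z); print(z.shape)
E
```

```text
t: 13.4
tcp_pos: [0.4578, 0.0527, 0.0337]
orientation: [1.575, 1.987, -0.572]
ft_force: [0.9, -0.6, 0.1]
width: 0.0223
side cylinder 0.87 [ 0.466  0.02  -0.001] 0.031233270448761917 -0.0011192188947605547
side cyl_mouth 0.56 [0.467 0.018 0.201] 0.02861476565026414 -0.0008558185805107215
top cylinder 0.8 [ 0.467  0.018 -0.002] 0.028599908582493328 -0.001457975122356986
top cyl_mouth 0.96 [0.464 0.018 0.202] 0.029917897280130508 0.001859331880686525
(510, 810, 3)
```

View pics/bar.png

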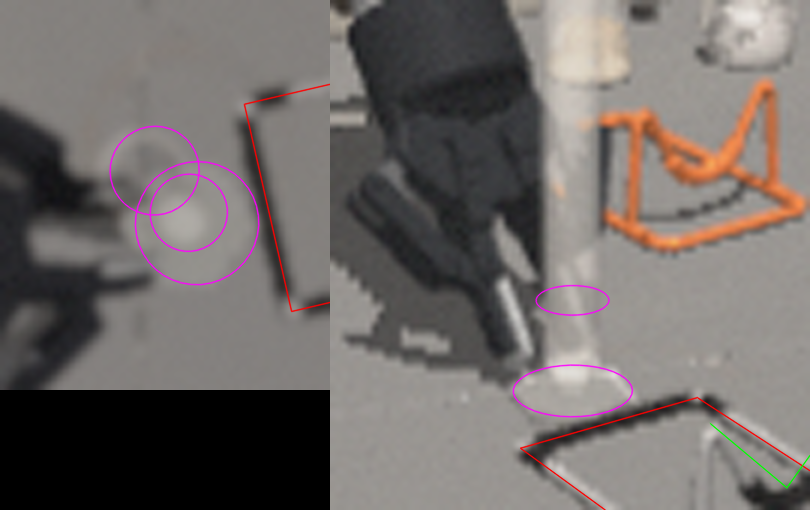

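Foot nearly at the bar: its centre is at about (570,385) in the right crop, roughly 2 mm short and centred. I'll close the gap, hold a moment, then back off and rise.

```bash
python3 -m handwheel '{"dr":[[0,0,0],[0,0,0],[0,0,0],[0,0,0],[0,0,0],[0,0,0]],"dp":[[0.1,-0.5,0],[0.2,-1,0],[0.3,-1.5,0],[0.4,-2,0],[0.6,-2.7,0],[0.6,-2.7,0]],"jaw":[0.74,0.74,0.74,0.74,0.74,0.74]}'
python3 - <<'E'
from ov import *
x,y=frame(H,S); o=H-[0,.001]
for c in("side","top"):
    grab_frame(c)
    for q in("cylinder","cyl_mouth"):
        for d in landmark_of(q,c)[:1]: p=w(c,d["location"]);print(c,q,round(d["p"],2),p.round(3),((p[:2]-o)@x).round(4),((p[:2]-o)@y).round(4))
E
```

```text
t: 14.6
tcp_pos: [0.4584, 0.05, 0.0336]
orientation: [1.574, 1.987, -0.572]
ft_force: [0.1, 0.7, -0.2]
width: 0.0225
side cylinder 0.83 [0.469 0.018 0.   ] 0.0283 -0.0028
side cyl_mouth 0.78 [0.467 0.017 0.203] 0.0282 -0.0011
top cylinder 0.71 [0.467 0.016 0.001] 0.0272 -0.0008
top cyl_mouth 0.6 [0.466 0.017 0.204] 0.0287 0.0001
```

```bash
python3 -m handwheel '{"dr":[[0,0,0],[0,0,0],[0,0,0],[0,0,0],[0,0,0],[0,0,0],[0,0,0],[0,0,0],[0,0,0],[0,0,0],[0,0,0],[0,0,0],[0,0,0],[0,0,0],[0,0,0],[0,0,0]],"dp":[[0.1,-0.5,0],[0.2,-1,0],[0.2,-1,0],[0,0,0],[-2,8,0],[-5,20,0],[-9,40,0],[-14,60,20],[-17,70,60],[-17,70,110],[-17,70,160],[-17,70,210],[-17,70,240],[-17,70,250],[-17,70,250],[-17,70,250]],"jaw":[0.74,0.74,0.74,0.74,0.74,0.74,0.74,0.74,0.6,0.4,0.2,0,0,0,0,0]}'
python3 - <<'E'
from ov import *
x,y=frame(H,S); o=H-[0,.001]
for c in("side","top"):
    grab_frame(c)
    for q in("cylinder","cyl_mouth"):
        for d in landmark_of(q,c)[:1]: p=w(c,d["location"]);print(c,q,round(d["p"],2),p.round(3),((p[:2]-o)@x).round(4),((p[:2]-o)@y).round(4))
s=state(); print(s["joint_pos"].round(3),s["tcp_pos"])
X=np.r_[x,0]
for t in(20,35):
    t=np.radians(t); z=np.r_[-y*np.cos(t),-np.sin(t)]; T=np.c_[np.cross(X,z),X,z]
    D=R.from_matrix(T)*R.from_rotvec(s["orientation"]).inv()
    print(z.round(3),np.degrees(D.as_rotvec()).round(1), (([.467,.016,.172]-.088*z-s["tcp_pos"])*1000).round())
E
```

```text
t: 16.9
tcp_pos: [0.4412, 0.1201, 0.2821]
orientation: [1.574, 1.988, -0.575]
ft_force: [0.1, 0.5, -0.6]
width: 0.0855
side cylinder 0.63 [0.469 0.017 0.001] 0.0273 -0.0027
side cyl_mouth 0.82 [0.468 0.015 0.199] 0.026 -0.0019
top cylinder 0.77 [0.468 0.017 0.   ] 0.028 -0.0021
top cyl_mouth 0.95 [0.468 0.015 0.204] 0.0256 -0.0017
[ 0.611  0.04   0.049  1.882 -0.639  2.052] [0.44134812 0.11993205 0.28324524]
[ 0.914  0.217 -0.342] [-17.5 -28.3  87.9] [ -55. -123.  -81.]
[ 0.797  0.189 -0.574] [ -8.7 -14.2  89.5] [ -44. -121.  -61.]
```

```bash
python3 -m handwheel '{"dr":[[-1.7,-2.8,8.8],[-3.5,-5.7,17.6],[-5.2,-8.5,26.4],[-7,-11.3,35.2],[-8.7,-14.1,44],[-10.5,-17,52.7],[-12.2,-19.8,61.5],[-14,-22.6,70.3],[-15.7,-25.5,79.1],[-17.5,-28.3,87.9],[-17.5,-28.3,87.9],[-17.5,-28.3,87.9],[-17.5,-28.3,87.9],[-17.5,-28.3,87.9],[-17.5,-28.3,87.9]],"dp":[[-20,0,30],[-40,-5,40],[-60,-20,40],[-70,-40,40],[-70,-60,40],[-70,-80,40],[-70,-100,40],[-65,-110,30],[-60,-120,10],[-55,-123,-15],[-55,-123,-40],[-55,-123,-65],[-55,-123,-81],[-55,-123,-81],[-55,-123,-81]],"jaw":[0,0,0,0,0,0,0,0,0,0,0,0,0,0,0]}'
python3 - <<'E'
from h import *
s=state(); print(s["joint_pos"].round(3)); print(R.from_rotvec(s["orientation"]).as_matrix().round(3))
E
```

```text
t: 19.08
tcp_pos: [0.5631, 0.0006, 0.2177]
orientation: [-0.237, 1.925, 0.173]
ft_force: [-0.3, 0.8, -0.1]
width: 0.0858
[-0.181 -0.847 -1.055  0.19   0.404 -0.157]
[[-0.347 -0.247  0.905]
 [-0.082  0.969  0.233]
 [-0.934  0.007 -0.357]]
```

The arm couldn't hold that pose so close in (J2 at its limit) and the tool ended up beyond the cylinder. Checking the cylinder.

```bash
python3 - <<'E'
from ov import *
x,y=frame(H,S); o=H-[0,.001]
for c in("side","top"):
    grab_frame(c)
    for q in("cylinder","cyl_mouth"):
        for d in landmark_of(q,c)[:2]: p=w(c,d["location"]);print(c,q,round(d["p"],2),p.round(3),((p[:2]-o)@x).round(4),((p[:2]-o)@y).round(4))
save("side","chk",(180,130,420,320),3.2)
E
```

```text
side cylinder 0.56 [ 0.466  0.014 -0.002] 0.0258 0.0005
side cyl_mouth 0.77 [0.469 0.015 0.202] 0.0251 -0.0029
top cylinder 0.61 [0.467 0.015 0.001] 0.0259 -0.0004
top cyl_mouth 0.64 [0.468 0.013 0.204] 0.0243 -0.0007
```

View pics/chk.png

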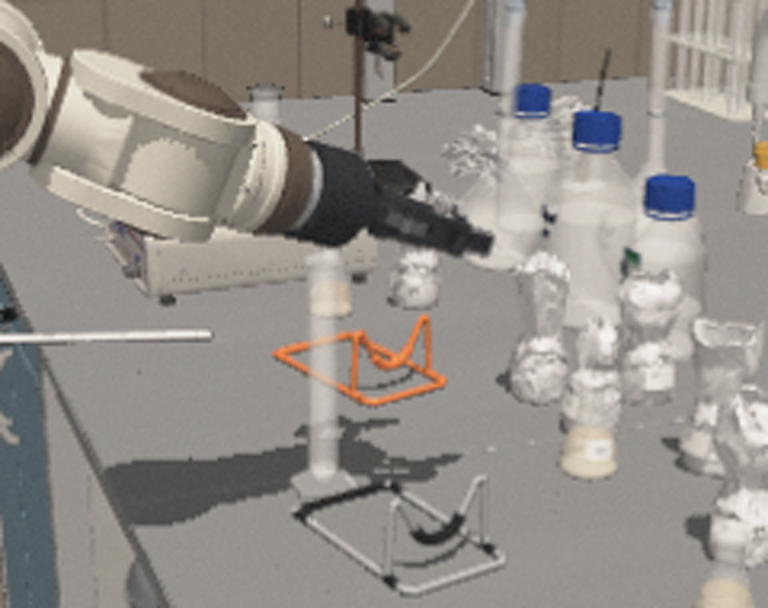

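The cylinder is still upright against the bar: foot at about (325,480), mouth at (322,250). I'll fit a kinematic model so I only plan poses the arm can reach.

```bash
cat > kin.py <<'E'
from h import *
from scipy.optimize import least_squares
LO=np.array([-3.13,-.85,-1.15,-2.2,-1.44,-3.14]);HI=np.array([3.13,1.81,1.24,2.28,1.52,3.14])
def fk(q,P):
    h,L1,L2,a,b,d,e=P
    rz=lambda t:R.from_euler('z',t); ry=lambda t:R.from_euler('y',t)
    A=rz(q[0]); p=np.array([0,0,h]); p=p+A.apply([0,d,0])
    p=p+(A*ry(q[1])).apply([e,0,L1]); B=A*ry(q[1]-q[2]); p=p+B.apply([L2,0,0])
    C=B*ry(q[3]); p=p+C.apply([a,0,0]); D=C*rz(s5*q[4]); p=p+D.apply([b,0,0])
    F=D*R.from_euler('x',q[5])*R0; return p,F
s5=1; R0=R.identity()
Q=[[-1.27703,.0869,.17591,1.65976,0,1.57082],[.37188,-.06126,.10463,1.73705,-.00016,1.7097],[.611,.04,.049,1.882,-.639,2.052],[-.181,-.847,-1.055,.19,.404,-.157]]
T=[[.15927,-.52645,.25629],[.44706,.17432,.29629],[.44135,.11993,.28325],[.5631,.0006,.2177]]
O=[[3.10774,.45974,.00006],[-1.94817,-2.46454,.0006],[1.574,1.988,-.575],[-.237,1.925,.173]]
best=None
for s5 in(1,-1):
    f=lambda P:np.concatenate([fk(q,P)[0]-t for q,t in zip(Q,T)])
    r=least_squares(f,[.3,.44,.51,.1,.3,0,0])
    if best is None or r.cost<best[0]: best=(r.cost,s5,r.x)
_,s5,P=best
R0=fk(Q[0],P)[1].inv()*R.from_rotvec(O[0])
def ik(p,Rt,q0):
    Rm=R.from_matrix(Rt)
    def f(q):
        a,F=fk(q,P); return np.r_[(a-p)*5,(F.inv()*Rm).as_rotvec()]
    r=least_squares(f,np.clip(q0,LO+.05,HI-.05),bounds=(LO+.02,HI-.02)); return r.x,np.sqrt(2*r.cost)
E
python3 - <<'E'
from kin import *
print(best,[np.degrees((fk(q,P)[1].inv()*R.from_rotvec(o)).magnitude()).round(2) for q,o in zip(Q,O)])
H=np.array([.4725,-.0105]);S=np.array([.504,-.1435]); x=(H-S)/np.linalg.norm(H-S); X=np.r_[x,0];Y=np.array([-x[1],x[0],0]);Z=np.array([0,0,1.])
o=np.r_[H,0]
for phi in(0,20,40,60,75,82):
    f=np.radians(phi); a=np.cos(f)*Z-np.sin(f)*X
    c=o+.001*X+ .173*a + .025*(np.cos(f)*X+np.sin(f)*Z)   # axis point s=173, pivot at foot edge
    print(phi,c.round(3))
    for tau in(15,25,35,45,55):
        out=[]
        for g in(-40,-20,0,20,40,60):   # yaw toward +X
            t,gg=np.radians(tau),np.radians(g)
            z=np.cos(t)*(-np.cos(gg)*Y+np.sin(gg)*X)-np.sin(t)*Z
            y=np.cross(z,a); y/=np.linalg.norm(y)
            if y@(np.cos(f)*X+np.sin(f)*Z)<0:y=-y
            q,e=min((ik(c-.009*z,np.c_[np.cross(y,z),y,z],q0) for q0 in([-.2,-.3,-.5,.8,.4,.1+f],[0.,.0,.3,.8,.4,.1+f],[-.5,.2,.5,.6,1,.1+f])),key=lambda r:r[1])
            out.append(f"g{g}:lat{y@Y:+.2f}"+("*" if e<.003 else "-"))
        print(tau,out)
E
```

```text
(np.float64(1.1225264989865319e-05), 1, array([ 2.08528724e-01,  4.01880639e-01,  5.20036035e-01,  1.39000305e-01,
        2.59911475e-01, -4.08991349e-05, -4.34075661e-03])) [np.float64(0.0), np.float64(0.0), np.float64(0.1), np.float64(0.07)]
0 [0.467 0.015 0.173]
15 ['g-40:lat-0.64-', 'g-20:lat-0.34-', 'g0:lat+0.00-', 'g20:lat+0.34-', 'g40:lat+0.64*', 'g60:lat+0.87*']
25 ['g-40:lat-0.64-', 'g-20:lat-0.34-', 'g0:lat+0.00-', 'g20:lat+0.34-', 'g40:lat+0.64*', 'g60:lat+0.87*']
35 ['g-40:lat-0.64-', 'g-20:lat-0.34-', 'g0:lat+0.00-', 'g20:lat+0.34-', 'g40:lat+0.64*', 'g60:lat+0.87*']
45 ['g-40:lat-0.64*', 'g-20:lat-0.34-', 'g0:lat+0.00-', 'g20:lat+0.34*', 'g40:lat+0.64*', 'g60:lat+0.87*']
55 ['g-40:lat-0.64*', 'g-20:lat-0.34*', 'g0:lat-0.00*', 'g20:lat+0.34*', 'g40:lat+0.64*', 'g60:lat+0.87*']
20 [ 0.48  -0.044  0.171]
15 ['g-40:lat-0.67-', 'g-20:lat-0.40-', 'g0:lat-0.09-', 'g20:lat+0.24*', 'g40:lat+0.56*', 'g60:lat+0.82*']
25 ['g-40:lat-0.71-', 'g-20:lat-0.46-', 'g0:lat-0.16-', 'g20:lat+0.17*', 'g40:lat+0.50*', 'g60:lat+0.79*']
35 ['g-40:lat-0.74-', 'g-20:lat-0.51-', 'g0:lat-0.23-', 'g
[... 1806 characters left out ...]
g40:lat-0.72*', 'g60:lat-0.83*']
55 ['g-40:lat-0.90*', 'g-20:lat-0.84*', 'g0:lat-0.81*', 'g20:lat-0.81*', 'g40:lat-0.85*', 'g60:lat-0.92*']
82 [ 0.511 -0.173  0.049]
15 ['g-40:lat-0.42-', 'g-20:lat-0.32-', 'g0:lat-0.26-', 'g20:lat-0.23*', 'g40:lat-0.22*', 'g60:lat-0.28*']
25 ['g-40:lat-0.58-', 'g-20:lat-0.48-', 'g0:lat-0.42*', 'g20:lat-0.40*', 'g40:lat-0.44*', 'g60:lat-0.56*']
35 ['g-40:lat-0.71-', 'g-20:lat-0.62*', 'g0:lat-0.57*', 'g20:lat-0.57*', 'g40:lat-0.62*', 'g60:lat-0.75*']
45 ['g-40:lat-0.82*', 'g-20:lat-0.74*', 'g0:lat-0.70*', 'g20:lat-0.71*', 'g40:lat-0.76*', 'g60:lat-0.87*']
55 ['g-40:lat-0.89*', 'g-20:lat-0.84*', 'g0:lat-0.82*', 'g20:lat-0.82*', 'g40:lat-0.87*', 'g60:lat-0.93*']
```

```bash
cat > plan.py <<'E'
from kin import *
H=np.array([.4725,-.0105]);S=np.array([.504,-.1435]); x=(H-S)/np.linalg.norm(H-S); X=np.r_[x,0];Y=np.array([-x[1],x[0],0]);Z=np.array([0,0,1.])
o=np.r_[H,0]
def pose(phi,back=0,off=.006,xe=.002,s=.173,ye=0.):
    f=np.radians(phi); n=np.cos(f)*X+np.sin(f)*Z; a=np.cos(f)*Z-np.sin(f)*X
    c=o+xe*X+ye*Y+s*a+.025*n
    t=np.radians(np.interp(phi,[0,20,40,60,84],[55,45,27,16,16])); g=np.radians(np.interp(phi,[0,20,40,84],[4,20,22,20]))
    z=np.cos(t)*(-np.cos(g)*Y+np.sin(g)*X)-np.sin(t)*Z
    y=np.cross(z,a); y/=np.linalg.norm(y); y*=np.sign(y@n)
    return c-(off+back)*z, np.c_[np.cross(y,z),y,z]
def rel(p,Rt,s): return ((p-s["tcp_pos"])*1000).round(1).tolist(), np.degrees((R.from_matrix(Rt)*R.from_rotvec(s["orientation"]).inv()).as_rotvec()).round(1).tolist()
E
python3 - <<'E'
from plan import *
s=state(); q=s["joint_pos"]; print(q.round(2))
Rs=R.from_rotvec(s["orientation"]); p0,T0=pose(0,.075)
pa=s["tcp_pos"]+[-.02,0,.12]
D=(R.from_matrix(T0)*Rs.inv()).as_rotvec()
for k in np.linspace(0,1,6):
    Rk=(R.from_rotvec(D*k)*Rs).as_matrix(); pk=pa+(p0-pa)*k+[0,0,.05*np.sin(np.pi*k)]
    q,e=ik(pk,Rk,q); print("mv",rel(pk,Rk,s),q.round(2),round(e,4))
for b in(.05,.025,0):
    pk,Rk=pose(0,b); q,e=ik(pk,Rk,q); print("in",rel(pk,Rk,s),q.round(2),round(e,4))
for phi in range(0,85,6):
    pk,Rk=pose(phi); q,e=ik(pk,Rk,q); print(phi,pk.round(3),q.round(2),round(e,4),"lat",(Rk[:,1]@Y).round(2))
pk,Rk=pose(84,.1); q,e=ik(pk,Rk,q); print("out",pk.round(3),q.round(2),round(e,4))
E
```

```text
[-0.18 -0.85 -1.05  0.19  0.4  -0.16]
mv ([-20.0, 0.0, 120.0], [0.0, 0.0, 0.0]) [-0.22 -0.83 -0.75  0.57  0.49 -0.21] 0.1149
mv ([-44.4, -0.1, 129.0], [-1.9, 6.6, 0.6]) [-0.22 -0.83 -0.65  0.79  0.45 -0.27] 0.0963
mv ([-68.8, -0.2, 126.8], [-3.9, 13.2, 1.2]) [-0.2  -0.83 -0.59  0.95  0.4  -0.31] 0.0674
mv ([-93.2, -0.3, 106.5], [-5.8, 19.7, 1.7]) [-0.19 -0.83 -0.58  1.07  0.35 -0.34] 0.0424
mv ([-117.7, -0.3, 67.9], [-7.7, 26.3, 2.3]) [-0.17 -0.83 -0.6   1.15  0.31 -0.36] 0.0245
mv ([-142.1, -0.4, 18.2], [-9.7, 32.9, 2.9]) [-0.15 -0.83 -0.65  1.2   0.26 -0.38] 0.0077
in ([-128.4, 3.9, -2.3], [-9.7, 32.9, 2.9]) [-0.13 -0.81 -0.68  1.13  0.24 -0.36] 0.0
in ([-114.7, 8.1, -22.8], [-9.7, 32.9, 2.9]) [-0.11 -0.78 -0.71  1.07  0.23 -0.34] 0.0
in ([-101.0, 12.4, -43.3], [-9.7, 32.9, 2.9]) [-0.09 -0.74 -0.73  1.01  0.22 -0.33] 0.0
0 [0.463 0.015 0.178] [-0.09 -0.74 -0.73  1.01  0.22 -0.33] 0.0 lat 0.07
6 [ 0.467 -0.003  0.179] [-0.2  -0.73 -0.74  0.98  0.35 -0.31] 0.0 lat 0.02
12 [ 0.471 -0.022  0.179] [-0.3  -0.69 -0.73  0.97  0.47 -0.31] 0.0 lat -0.01
18 [ 0.475 -0.04   0.177] [-0.4  -0.62
[... 266 characters left out ...]
t -0.05
42 [ 0.49  -0.106  0.148] [-0.68 -0.42 -0.8   0.68  1.05 -0.16] 0.0 lat -0.05
48 [ 0.493 -0.121  0.137] [-0.72 -0.36 -0.81  0.59  1.11 -0.06] 0.0 lat -0.07
54 [ 0.496 -0.134  0.124] [-0.75 -0.29 -0.82  0.49  1.17  0.04] 0.0 lat -0.07
60 [ 0.499 -0.145  0.11 ] [-0.77 -0.22 -0.84  0.35  1.23  0.17] 0.0 lat -0.07
66 [ 0.501 -0.156  0.095] [-0.79 -0.16 -0.82  0.33  1.24  0.26] 0.0 lat -0.12
72 [ 0.503 -0.164  0.079] [-0.8  -0.1  -0.81  0.3   1.24  0.36] 0.0 lat -0.17
78 [ 0.505 -0.171  0.062] [-0.81 -0.04 -0.8   0.26  1.24  0.46] 0.0 lat -0.22
84 [ 0.506 -0.177  0.045] [-0.81  0.01 -0.8   0.21  1.24  0.57] 0.0 lat -0.26
out [ 0.426 -0.229  0.072] [-1.04  0.12 -0.56  1.05  1.29 -0.18] 0.0
```

```bash
python3 - <<'E'
from plan import *
s=state(); q=s["joint_pos"]; Rs=R.from_rotvec(s["orientation"]); p0,T0=pose(0)
D=(R.from_matrix(T0)*Rs.inv()).as_rotvec(); Tx=R.from_rotvec(np.radians(10)*T0[:,1])
for name,RR in(("55",T0),("65",(Tx*R.from_matrix(T0)).as_matrix())):
    print(name,RR[:,2].round(2))
    for dx in(.1,.06,.03,0):
        for dz in(.06,.08,.1,.13):
            q1,e=ik(p0+[dx,0,dz],RR,[-.1,-.6,-.6,1.1,.2,-.3]); print(dx,dz,rel(p0+[dx,0,dz],RR,s),q1.round(2),round(e,3))
for k in(.25,.5,.75): 
    Rk=(R.from_rotvec(D*k)*Rs).as_matrix(); pk=s["tcp_pos"]+[0,0,.06*k]; print(k,ik(pk,Rk,q))
E
```

```text
55 [ 0.55  0.17 -0.82]
0.1 0.06 ([-1.0, 12.4, 16.7], [-9.7, 32.9, 2.9]) [-0.07 -0.44 -0.44  0.99  0.21 -0.31] 0.0
0.1 0.08 ([-1.0, 12.4, 36.7], [-9.7, 32.9, 2.9]) [-0.07 -0.44 -0.41  1.02  0.21 -0.31] 0.0
0.1 0.1 ([-1.0, 12.4, 56.7], [-9.7, 32.9, 2.9]) [-0.07 -0.43 -0.37  1.06  0.21 -0.31] 0.0
0.1 0.13 ([-1.0, 12.4, 86.7], [-9.7, 32.9, 2.9]) [-0.07 -0.43 -0.3   1.12  0.21 -0.31] 0.0
0.06 0.06 ([-41.0, 12.4, 16.7], [-9.7, 32.9, 2.9]) [-0.08 -0.55 -0.51  1.03  0.21 -0.32] 0.0
0.06 0.08 ([-41.0, 12.4, 36.7], [-9.7, 32.9, 2.9]) [-0.08 -0.55 -0.47  1.07  0.21 -0.32] 0.0
0.06 0.1 ([-41.0, 12.4, 56.7], [-9.7, 32.9, 2.9]) [-0.08 -0.54 -0.43  1.1   0.21 -0.32] 0.0
0.06 0.13 ([-41.0, 12.4, 86.7], [-9.7, 32.9, 2.9]) [-0.08 -0.53 -0.37  1.16  0.21 -0.32] 0.0
0.03 0.06 ([-71.0, 12.4, 16.7], [-9.7, 32.9, 2.9]) [-0.08 -0.64 -0.56  1.07  0.22 -0.32] 0.0
0.03 0.08 ([-71.0, 12.4, 36.7], [-9.7, 32.9, 2.9]) [-0.08 -0.63 -0.52  1.11  0.22 -0.32] 0.0
0.03 0.1 ([-71.0, 12.4, 56.7], [-9.7, 32.9, 2.9]) [-0.08 -0.62 -0.48  1.14  0.22 -0.32] 0.0
0.03 0.13 ([-71.0, 12.4, 86.7], [-9.7, 32.9, 2.9]) [-0.08 -0.61 -
[... 1603 characters left out ...]
26  0.15 -0.32] 0.0
0 0.08 ([-101.0, 12.4, 36.7], [-12.4, 42.5, 2.9]) [-0.05 -0.55 -0.41  1.3   0.15 -0.32] 0.0
0 0.1 ([-101.0, 12.4, 56.7], [-12.4, 42.5, 2.9]) [-0.05 -0.54 -0.36  1.33  0.15 -0.32] 0.0
0 0.13 ([-101.0, 12.4, 86.7], [-12.4, 42.5, 2.9]) [-0.05 -0.52 -0.3   1.38  0.15 -0.32] 0.0
0.25 (array([-0.16333808, -0.7794644 , -0.88551801,  0.44640906,  0.37037844,
       -0.21836401]), np.float64(1.199621354616922e-14))
0.5 (array([-0.14487806, -0.67690396, -0.71204063,  0.67023977,  0.32827593,
       -0.26948734]), np.float64(2.3053933305483364e-13))
0.75 (array([-0.12297165, -0.55674042, -0.53399312,  0.87632432,  0.27893124,
       -0.3080623 ]), np.float64(2.0459207753524668e-09))
```

```bash
python3 -m handwheel '{"dr":[[-2,7,0.6],[-4,14,1.2],[-6,21,1.9],[-8,28,2.5],[-9.7,32.9,2.9],[-9.7,32.9,2.9],[-9.7,32.9,2.9],[-9.7,32.9,2.9],[-9.7,32.9,2.9],[-9.7,32.9,2.9],[-9.7,32.9,2.9]],"dp":[[0,0,20],[0,2,40],[0,5,60],[0,8,75],[0,12,75],[-20,12.4,75],[-45,12.4,75],[-75,12.4,75],[-95,12.4,75],[-101,12.4,75],[-101,12.4,75]],"jaw":[0,0,0,0,0,0,0,0,0,0,0]}'
python3 - <<'E'
from plan import *
s=state()
for c in("side","top"):
    grab_frame(c)
    for q in("cylinder","cyl_mouth"):
        for d in landmark_of(q,c)[:1]: p=w(c,d["location"]);print(c,q,round(d["p"],2),p.round(3),((p-o)@X).round(4),((p-o)@Y).round(4))
for b in(0,): print(rel(*pose(0),s))
E
```

```text
t: 20.8
tcp_pos: [0.4633, 0.0151, 0.2969]
orientation: [-0.383, 2.505, 0.119]
ft_force: [-0.2, -0.3, 0.2]
width: 0.0857
side cylinder 0.97 [ 0.467  0.014 -0.   ] 0.0252 0.0001
side cyl_mouth 0.66 [0.467 0.016 0.202] 0.027 -0.0005
top cylinder 0.56 [0.47  0.012 0.   ] 0.0229 -0.0028
top cyl_mouth 0.61 [0.466 0.014 0.204] 0.0249 0.0003
([-0.3, -0.4, -119.0], [0.1, 0.1, -0.1])
```

```bash
python3 -m handwheel '{"dr":[[0,0,0],[0,0,0],[0,0,0],[0,0,0],[0,0,0],[0,0,0],[0,0,0],[0,0,0]],"dp":[[0,0,-15],[0,0,-30],[0,0,-50],[0,0,-70],[0,0,-85],[0,0,-97],[0,0,-105],[0,0,-105]],"jaw":[0,0,0,0,0,0,0,0]}'
python3 - <<'E'
from plan import *
a=grab_frame("side")[150:290,210:340,::-1]; b=grab_frame("top")[210:290,250:330,::-1]
a=cv2.resize(a,None,fx=4,fy=4,interpolation=2); b=cv2.resize(b,None,fx=3.4,fy=3.4,interpolation=2)
z=np.zeros((560,520+b.shape[1],3),np.uint8); z[:,:520]=a; z[:b.shape[0],520:]=b; cv2.imwrite("pics/strad.png",z)
E
```

```text
t: 22.1
tcp_pos: [0.4632, 0.0148, 0.1904]
orientation: [-0.383, 2.508, 0.12]
ft_force: [-0.1, -0.6, 0.9]
width: 0.0855
```

View pics/strad.png

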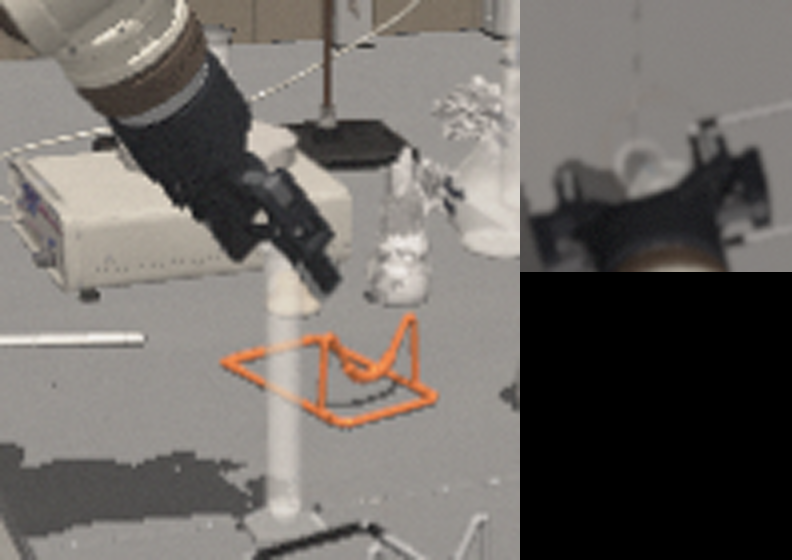

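The fingers straddle the upright tube: it shows between them at about (285,270) from the side, and the mouth at (645,165) in the top inset. Lowering the rest of the way, closing to about 43 mm, and re-estimating.

```bash
python3 -m handwheel '{"dr":[[0,0,0],[0,0,0],[0,0,0],[0,0,0],[0,0,0],[0,0,0],[0,0,0],[0,0,0]],"dp":[[0,0,-5],[0,0,-10],[0,0,-12.5],[0,0,-12.5],[0,0,-12.5],[0,0,-12.5],[0,0,-12.5],[0,0,-12.5]],"jaw":[0,0,0,0.2,0.35,0.45,0.5,0.5]}'
python3 - <<'E'
from plan import *
s=state()
for c in("side","top"):
    grab_frame(c)
    for q in("cylinder","cyl_mouth"):
        for d in landmark_of(q,c)[:1]: p=w(c,d["location"]);print(c,q,round(d["p"],2),p.round(3),((p-o)@X).round(4),((p-o)@Y).round(4))
for phi in range(0,34,2): print(phi,*rel(*pose(phi),s))
E
```

```text
t: 23.2
tcp_pos: [0.4635, 0.0147, 0.179]
orientation: [-0.382, 2.506, 0.12]
ft_force: [0.6, -0.8, 0.1]
width: 0.0425
side cylinder 0.79 [0.466 0.015 0.   ] 0.0262 0.0006
side cyl_mouth 0.55 [0.467 0.014 0.199] 0.025 -0.0005
top cylinder 0.48 [ 0.469  0.014 -0.003] 0.025 -0.0027
top cyl_mouth 0.69 [0.467 0.013 0.201] 0.0241 0.0003
0 [-0.5, 0.0, -1.1] [0.0, 0.0, -0.0]
2 [0.8, -6.0, -0.4] [2.2, -0.3, -1.2]
4 [2.2, -12.0, 0.1] [4.4, -0.6, -2.2]
6 [3.5, -18.1, 0.4] [6.5, -0.9, -3.1]
8 [4.9, -24.2, 0.5] [8.6, -1.0, -3.8]
10 [6.3, -30.2, 0.3] [10.7, -1.2, -4.5]
12 [7.6, -36.3, -0.1] [12.8, -1.2, -5.0]
14 [9.0, -42.3, -0.6] [14.9, -1.2, -5.5]
16 [10.4, -48.4, -1.4] [16.9, -1.2, -5.8]
18 [11.8, -54.4, -2.4] [18.9, -1.1, -6.1]
20 [13.2, -60.3, -3.6] [20.9, -0.9, -6.4]
22 [14.5, -66.2, -5.1] [23.1, -1.7, -7.4]
24 [15.7, -72.0, -6.8] [25.3, -2.5, -8.4]
26 [17.0, -77.8, -8.7] [27.5, -3.2, -9.3]
28 [18.2, -83.5, -10.8] [29.7, -4.0, -10.1]
30 [19.4, -89.1, -13.2] [31.9, -4.7, -10.8]
32 [20.7, -94.7, -15.7] [34.1, -5.5, -11.4]
```

```bash
python3 -m handwheel '{"dr":[[1.1,-0.1,-0.6],[2.2,-0.3,-1.2],[4.4,-0.6,-2.2],[6.5,-0.9,-3.1],[8.6,-1.0,-3.8],[9.7,-1.1,-4.2],[10.7,-1.2,-4.5],[11.8,-1.2,-4.8],[12.8,-1.2,-5.0],[13.9,-1.2,-5.3],[14.9,-1.2,-5.5],[15.9,-1.2,-5.7],[16.9,-1.2,-5.8],[17.9,-1.2,-6.0],[18.9,-1.1,-6.1],[20.9,-0.9,-6.4],[23.1,-1.7,-7.4],[25.3,-2.5,-8.4],[25.3,-2.5,-8.4]],"dp":[[0.4,-3,-0.6],[0.8,-6,-0.4],[2.2,-12,0.1],[3.5,-18.1,0.4],[4.9,-24.2,0.5],[5.6,-27.2,0.4],[6.3,-30.2,0.3],[7,-33.3,0.1],[7.6,-36.3,-0.1],[8.3,-39.3,-0.3],[9,-42.3,-0.6],[9.7,-45.4,-1],[10.4,-48.4,-1.4],[11.1,-51.4,-1.9],[11.8,-54.4,-2.4],[13.2,-60.3,-3.6],[14.5,-66.2,-5.1],[15.7,-72,-6.8],[15.7,-72,-6.8]],"jaw":[0.5,0.5,0.5,0.5,0.5,0.5,0.5,0.5,0.5,0.5,0.5,0.5,0.5,0.5,0.5,0.5,0.5,0.5,0.5]}'
python3 - <<'E'
from plan import *
s=state()
for c in("side","top"):
    grab_frame(c)
    for q in("cylinder","cyl_mouth"):
        for d in landmark_of(q,c)[:2]:
            p=w(c,d["location"]);print(c,q,round(d["p"],2),p.round(3),((p-o)@X).round(4),((p-o)@Y).round(4))
    f=np.radians(24); print("expect mouth",(o+.002*X+.201*(np.cos(f)*Z-np.sin(f)*X)+.025*(np.cos(f)*X+np.sin(f)*Z)).round(3))
print(s["joint_pos"].round(2))
for phi in range(24,64,3): print(phi,*rel(*pose(phi),s))
cv2.imwrite("pics/tip1.png",cv2.resize(grab_frame("side")[150:320,210:360,::-1],None,fx=3.5,fy=3.5,interpolation=2))
E
```

```text
t: 25.88
tcp_pos: [0.479, -0.0577, 0.1715]
orientation: [-0.018, 2.368, 0.586]
ft_force: [0.4, 0.7, -0.3]
width: 0.0428
side cylinder 0.71 [0.471 0.015 0.008] 0.025 -0.0046
side cyl_mouth 0.69 [ 0.501 -0.07   0.192] -0.0645 -0.0143
side cyl_mouth 0.69 [ 0.737 -0.212  0.002] -0.2574 -0.2106
expect mouth [ 0.486 -0.066  0.194]
top cylinder 0.84 [0.476 0.012 0.01 ] 0.0214 -0.0082
top cyl_mouth 0.77 [ 0.499 -0.072  0.195] -0.0658 -0.0113
expect mouth [ 0.486 -0.066  0.194]
[-0.48 -0.58 -0.73  0.92  0.72 -0.31]
24 [0.3, 0.4, 0.7] [0.0, -0.0, 0.1]
27 [2.1, -8.2, -2.2] [3.2, -1.1, -1.4]
30 [4.0, -16.7, -5.6] [6.5, -2.2, -2.7]
33 [5.8, -25.0, -9.5] [9.7, -3.3, -3.8]
36 [7.6, -33.0, -13.8] [12.9, -4.3, -4.7]
39 [9.3, -40.9, -18.5] [16.1, -5.3, -5.6]
42 [11.0, -48.5, -23.6] [19.2, -5.6, -6.9]
45 [12.7, -55.8, -29.0] [22.1, -5.5, -8.3]
48 [14.3, -62.8, -34.8] [25.0, -5.5, -9.7]
51 [15.8, -69.5, -41.0] [27.9, -5.4, -11.0]
54 [17.3, -75.9, -47.6] [30.8, -5.4, -12.2]
57 [18.6, -82.0, -54.5] [33.8, -5.3, -13.3]
60 [19.9, -87.7, -61.7] [36.7, -5.1, -14.4]
63 [21.2, -93.0, -69.0] [39.0, -3.4, -16.1]
```

View pics/tip1.png

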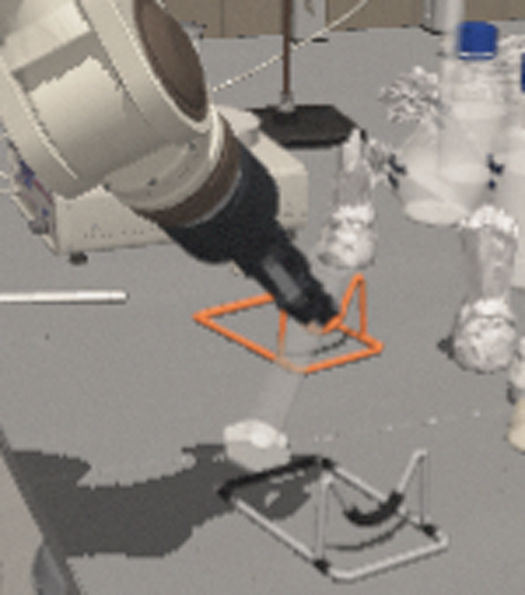

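The tube is tipping controllably, but it leans about 5° askew towards the fingertips: mouth lateral is about -13 mm, and it sits near the finger ends at (325,320). I'll ease it back upright, reach about 10 mm deeper, and retry.

```bash
python3 - <<'E'
from plan import *
s=state()
for phi in (21,18,16,14,12,10,8,6,4,2,0): print(phi,*rel(*pose(phi),s))
print(rel(*pose(0,off=-.005),s))
E
```

```text
21 [-2.0, 8.5, 2.2] [-3.2, 1.1, 1.6]
18 [-4.0, 17.4, 4.1] [-6.3, 1.4, 2.4]
16 [-5.4, 23.4, 5.1] [-8.3, 1.4, 2.6]
14 [-6.8, 29.4, 5.9] [-10.4, 1.4, 3.0]
12 [-8.1, 35.5, 6.5] [-12.5, 1.5, 3.4]
10 [-9.5, 41.6, 6.9] [-14.5, 1.6, 3.9]
8 [-10.9, 47.6, 7.0] [-16.6, 1.7, 4.5]
6 [-12.3, 53.7, 6.9] [-18.7, 1.9, 5.3]
4 [-13.6, 59.7, 6.7] [-20.9, 2.1, 6.1]
2 [-15.0, 65.8, 6.2] [-23.0, 2.3, 7.2]
0 [-16.3, 71.8, 5.5] [-25.2, 2.5, 8.3]
([-10.3, 73.7, -3.5], [-25.2, 2.5, 8.3])
```

```bash
python3 -m handwheel '{"dr":[[-1.6,0.5,0.8],[-3.2,1.1,1.6],[-4.8,1.3,2],[-6.3,1.4,2.4],[-8.3,1.4,2.6],[-10.4,1.4,3],[-11.4,1.4,3.2],[-12.5,1.5,3.4],[-13.5,1.5,3.7],[-14.5,1.6,3.9],[-16.6,1.7,4.5],[-18.7,1.9,5.3],[-20.9,2.1,6.1],[-23,2.3,7.2],[-25.2,2.5,8.3],[-25.2,2.5,8.3],[-25.2,2.5,8.3],[-25.2,2.5,8.3],[-25.2,2.5,8.3],[-25.2,2.5,8.3]],"dp":[[-1,4.2,1.1],[-2,8.5,2.2],[-3,13,3.2],[-4,17.4,4.1],[-5.4,23.4,5.1],[-6.8,29.4,5.9],[-7.5,32.4,6.2],[-8.1,35.5,6.5],[-8.8,38.5,6.7],[-9.5,41.6,6.9],[-10.9,47.6,7],[-12.3,53.7,6.9],[-13.6,59.7,6.7],[-15,65.8,6.2],[-16.3,71.8,5.5],[-16.3,71.8,5.5],[-15,72.3,3.5],[-13,73,0.5],[-10.3,73.7,-3.5],[-10.3,73.7,-3.5]],"jaw":[0.5,0.5,0.5,0.5,0.5,0.5,0.5,0.5,0.5,0.5,0.5,0.5,0.5,0.5,0.5,0.5,0.5,0.5,0.5,0.5]}'
python3 - <<'E'
from plan import *
s=state(); print(s["ft_force"])
for c in("side","top","side","top"):
    grab_frame(c)
    for q in("cylinder","cyl_mouth"):
        for d in landmark_of(q,c)[:1]:
            p=w(c,d["location"]);print(c,q,round(d["p"],2),p.round(3),((p-o)@X).round(4),((p-o)@Y).round(4))
E
```

```text
t: 28.72
tcp_pos: [0.4689, 0.0166, 0.1682]
orientation: [-0.38, 2.507, 0.121]
ft_force: [-0.4, 0.0, -0.0]
width: 0.0427
[-0.40529114  0.00669589 -0.00542607]
side cylinder 0.93 [ 0.471  0.017 -0.001] 0.0276 -0.0047
top cylinder 0.63 [0.472 0.015 0.   ] 0.0253 -0.0054
top cyl_mouth 0.64 [0.475 0.014 0.203] 0.0236 -0.0086
side cylinder 0.65 [ 0.473  0.019 -0.001] 0.0285 -0.0078
top cylinder 0.48 [ 0.473  0.015 -0.002] 0.0246 -0.0064
top cyl_mouth 0.47 [0.471 0.014 0.205] 0.0247 -0.004
```

```bash
sed -i 's/\[0,20,40,60,84\],\[55,45,27,16,16\]/[0,20,40,60,84],[55,45,28,17,14]/; s/\[0,20,40,84\],\[4,20,22,20\]/[0,20,40,60,84],[4,24,29,32,30]/' plan.py
python3 - <<'E'
from plan import *
s=state();q=s["joint_pos"]
for phi in range(0,85,6):
    pk,Rk=pose(phi,off=-.005,ye=-.006+.006*phi/84); q,e=ik(pk,Rk,q); print(phi,q.round(2),round(e,4),"lat",(Rk[:,1]@Y).round(2))
for phi in (0,2,4,6,8,10,12,14,16,18,20,22,24): print(phi,*rel(*pose(phi,off=-.005,ye=-.006),s))
E
```

```text
0 [-0.08 -0.7  -0.73  0.97  0.22 -0.32] 0.0 lat 0.07
6 [-0.19 -0.68 -0.73  0.95  0.35 -0.32] 0.0 lat 0.04
12 [-0.29 -0.63 -0.72  0.94  0.49 -0.34] 0.0 lat 0.03
18 [-0.39 -0.55 -0.68  0.96  0.63 -0.39] 0.0 lat 0.04
24 [-0.47 -0.48 -0.68  0.94  0.75 -0.39] 0.0 lat 0.03
30 [-0.54 -0.42 -0.68  0.9   0.86 -0.38] 0.0 lat 0.02
36 [-0.61 -0.34 -0.67  0.87  0.98 -0.37] 0.0 lat 0.02
42 [-0.66 -0.25 -0.65  0.85  1.07 -0.37] 0.0 lat 0.03
48 [-0.7  -0.16 -0.62  0.85  1.14 -0.35] 0.0 lat 0.01
54 [-0.73 -0.06 -0.59  0.87  1.21 -0.34] 0.0 lat 0.01
60 [-0.76  0.05 -0.54  0.91  1.27 -0.36] 0.0 lat 0.0
66 [-0.77  0.1  -0.53  0.88  1.29 -0.26] 0.0 lat -0.06
72 [-0.78  0.15 -0.52  0.86  1.3  -0.15] 0.0 lat -0.12
78 [-0.79  0.2  -0.51  0.82  1.31 -0.04] 0.0 lat -0.17
84 [-0.8   0.24 -0.51  0.77  1.33  0.07] 0.0 lat -0.22
0 [5.8, 1.3, -0.1] [-0.0, 0.0, 0.0]
2 [7.3, -4.4, 0.7] [2.2, -0.3, -0.7]
4 [8.7, -10.2, 1.3] [4.3, -0.6, -1.3]
6 [10.1, -16.0, 1.7] [6.4, -0.8, -1.8]
8 [11.5, -21.8, 1.9] [8.6, -0.9, -2.2]
10 [13.0, -27.6, 1.9] [10.7, -1.0, -2.4]
12 [14.4, -33.4, 1.6] [12.7, -0.9, -2.6]
14 [15.8, -39.2, 1.2] [14.8, -0.9, -2.6]
16 [17.2, -45.0, 0.5] [16.8, -0.7, -2.6]
18 [18.5, -50.7, -0.3] [18.8, -0.5, -2.5]
20 [19.9, -56.4, -1.4] [20.8, -0.1, -2.3]
22 [21.3, -62.1, -2.7] [23.1, -0.7, -3.2]
24 [22.7, -67.8, -4.1] [25.3, -1.2, -3.9]
```

```bash
python3 -m handwheel '{"dr":[[0,0,0],[1.1,-0.1,-0.4],[2.2,-0.3,-0.7],[4.3,-0.6,-1.3],[6.4,-0.8,-1.8],[8.6,-0.9,-2.2],[9.7,-1,-2.3],[10.7,-1,-2.4],[11.7,-1,-2.5],[12.7,-0.9,-2.6],[13.8,-0.9,-2.6],[14.8,-0.9,-2.6],[15.8,-0.8,-2.6],[16.8,-0.7,-2.6],[17.8,-0.6,-2.6],[18.8,-0.5,-2.5],[20.8,-0.1,-2.3],[23.1,-0.7,-3.2],[25.3,-1.2,-3.9],[25.3,-1.2,-3.9]],"dp":[[5.8,1.3,0],[6.5,-1.5,0.4],[7.3,-4.4,0.7],[8.7,-10.2,1.3],[10.1,-16,1.7],[11.5,-21.8,1.9],[12.2,-24.7,1.9],[13,-27.6,1.9],[13.7,-30.5,1.8],[14.4,-33.4,1.6],[15.1,-36.3,1.4],[15.8,-39.2,1.2],[16.5,-42.1,0.9],[17.2,-45,0.5],[17.4,-48,0.1],[17.5,-51,-0.3],[17.9,-56.9,-1.4],[18.3,-62.8,-2.7],[18.7,-68.8,-4.1],[18.7,-68.8,-4.1]],"jaw":[0.5,0.5,0.5,0.5,0.5,0.5,0.5,0.5,0.5,0.5,0.5,0.5,0.5,0.5,0.5,0.5,0.5,0.5,0.5,0.5]}'
python3 - <<'E'
from plan import *
s=state()
print(((s["tcp_pos"]-pose(24,off=-.005)[0])@np.c_[X,Y,Z]).round(4))
for c in("side","top","side","top"):
    grab_frame(c)
    for q in("cylinder","cyl_mouth"):
        for d in landmark_of(q,c)[:1]:
            p=w(c,d["location"]);print(c,q,round(d["p"],2),p.round(3),((p-o)@X).round(4),((p-o)@Y).round(4))
E
```

```text
t: 31.82
tcp_pos: [0.4875, -0.0527, 0.1643]
orientation: [-0.111, 2.38, 0.625]
ft_force: [-0.1, 0.8, 0.4]
width: 0.0424
[-0.0005 -0.0015 -0.0006]
side cylinder 0.69 [0.473 0.017 0.01 ] 0.0267 -0.0069
side cyl_mouth 0.55 [ 0.497 -0.069  0.191] -0.0628 -0.0103
top cylinder 0.7 [0.471 0.011 0.009] 0.0209 -0.0039
top cyl_mouth 0.86 [ 0.5   -0.071  0.197] -0.0657 -0.0128
side cylinder 0.68 [0.475 0.017 0.009] 0.0257 -0.0087
side cyl_mouth 0.92 [ 0.5   -0.067  0.19 ] -0.0615 -0.0133
top cylinder 0.95 [0.476 0.013 0.011] 0.022 -0.0087
top cyl_mouth 0.97 [ 0.498 -0.072  0.196] -0.0652 -0.0103
```

```bash
python3 - <<'E'
from plan import *
s=state()
for phi in range(24,56,2): print(phi,*rel(*pose(phi,off=-.005,ye=np.interp(phi,[24,54],[-.0015,.0015])),s))
E
```

```text
24 [-0.4, -0.1, -0.1] [-0.0, -0.0, -0.1]
26 [0.8, -5.7, -1.7] [2.2, -0.5, -0.8]
28 [2.0, -11.3, -3.6] [4.3, -0.9, -1.5]
30 [3.2, -16.8, -5.6] [6.5, -1.3, -2.0]
32 [4.3, -22.3, -7.9] [8.7, -1.7, -2.6]
34 [5.5, -27.6, -10.3] [10.9, -2.0, -3.0]
36 [6.6, -32.9, -12.9] [13.0, -2.4, -3.4]
38 [7.6, -38.1, -15.7] [15.2, -2.7, -3.7]
40 [8.7, -43.1, -18.7] [17.4, -3.0, -4.0]
42 [9.7, -48.1, -21.9] [19.3, -2.7, -4.6]
44 [10.7, -53.0, -25.3] [21.3, -2.4, -5.3]
46 [11.6, -57.8, -28.9] [23.2, -2.0, -5.9]
48 [12.5, -62.4, -32.6] [25.2, -1.7, -6.5]
50 [13.4, -66.9, -36.5] [27.1, -1.3, -7.0]
52 [14.2, -71.3, -40.6] [29.1, -0.9, -7.5]
54 [15.1, -75.5, -44.8] [31.0, -0.5, -7.9]
```

```bash
python3 -m handwheel '{"dr":[[1.1,-0.3,-0.4],[2.2,-0.5,-0.8],[4.3,-0.9,-1.5],[6.5,-1.3,-2],[8.7,-1.7,-2.6],[10.9,-2,-3],[13,-2.4,-3.4],[15.2,-2.7,-3.7],[17.4,-3,-4],[19.3,-2.7,-4.6],[21.3,-2.4,-5.3],[23.2,-2,-5.9],[25.2,-1.7,-6.5],[27.1,-1.3,-7],[29.1,-0.9,-7.5],[30,-0.7,-7.7],[31,-0.5,-7.9],[31,-0.5,-7.9]],"dp":[[0.3,-2.8,-0.9],[0.8,-5.7,-1.7],[2,-11.3,-3.6],[3.2,-16.8,-5.6],[4.3,-22.3,-7.9],[5.5,-27.6,-10.3],[6.6,-32.9,-12.9],[7.6,-38.1,-15.7],[8.7,-43.1,-18.7],[9.7,-48.1,-21.9],[10.7,-53,-25.3],[11.6,-57.8,-28.9],[12.5,-62.4,-32.6],[13.4,-66.9,-36.5],[14.2,-71.3,-40.6],[14.6,-73.4,-42.7],[15.1,-75.5,-44.8],[15.1,-75.5,-44.8]],"jaw":[0.5,0.5,0.5,0.5,0.5,0.5,0.5,0.5,0.5,0.5,0.5,0.5,0.5,0.5,0.5,0.5,0.5,0.5]}'
python3 - <<'E'
from plan import *
s=state()
print(((s["tcp_pos"]-pose(54,off=-.005)[0])@np.c_[X,Y,Z]).round(4))
for c in("side","top","side","top"):
    grab_frame(c)
    for q in("cylinder","cyl_mouth"):
        for d in landmark_of(q,c)[:1]:
            p=w(c,d["location"]);print(c,q,round(d["p"],2),p.round(3),((p-o)@X).round(4),((p-o)@Y).round(4))
f=np.radians(55.7); print("exp mouth x,z",.002-.201*np.sin(f)+.025*np.cos(f),.201*np.cos(f)+.025*np.sin(f))
E
```

```text
t: 34.67
tcp_pos: [0.5029, -0.1276, 0.12]
orientation: [0.281, 2.105, 1.166]
ft_force: [-0.4, -1.2, -0.3]
width: 0.0426
[-0.0001  0.0015 -0.0002]
side cyl_mouth 0.7 [ 0.514 -0.154  0.134] -0.1496 -0.0075
top cylinder 0.83 [0.477 0.003 0.019] 0.0124 -0.0072
top cyl_mouth 0.88 [ 0.517 -0.156  0.135] -0.1516 -0.0099
side cyl_mouth 0.48 [ 0.512 -0.156  0.133] -0.151 -0.0053
top cylinder 0.86 [0.476 0.005 0.024] 0.0142 -0.0074
top cyl_mouth 0.98 [ 0.516 -0.152  0.136] -0.1477 -0.0096
exp mouth x,z -0.14995760597020927 0.13392119319884596
```

```bash
python3 - <<'E'
from plan import *
s=state()
for phi in list(range(56,84,2)): print(phi,*rel(*pose(phi,off=-.005,ye=np.interp(phi,[54,82],[.0015,.007])),s), "lowz", round(pose(phi,off=-.005)[0][2],3))
E
```

```text
56 [0.5, -4.1, -4.4] [2.0, 0.4, -0.3] lowz 0.116
58 [1.1, -8.1, -8.9] [3.9, 0.8, -0.6] lowz 0.111
60 [1.6, -11.9, -13.6] [5.9, 1.2, -0.8] lowz 0.107
62 [2.1, -15.6, -18.4] [7.6, 2.6, -1.7] lowz 0.102
64 [2.5, -19.1, -23.4] [9.3, 3.9, -2.6] lowz 0.097
66 [2.9, -22.5, -28.4] [11.1, 5.2, -3.4] lowz 0.092
68 [3.3, -25.6, -33.6] [12.8, 6.6, -4.3] lowz 0.087
70 [3.6, -28.6, -38.9] [14.5, 7.9, -5.1] lowz 0.081
72 [3.9, -31.4, -44.3] [16.2, 9.2, -5.9] lowz 0.076
74 [4.1, -34.1, -49.8] [17.8, 10.4, -6.7] lowz 0.07
76 [4.3, -36.5, -55.4] [19.5, 11.7, -7.5] lowz 0.065
78 [4.4, -38.8, -61.1] [21.2, 12.9, -8.2] lowz 0.059
80 [4.5, -40.8, -66.8] [22.8, 14.2, -9.0] lowz 0.053
82 [4.6, -42.7, -72.6] [24.5, 15.4, -9.7] lowz 0.048
```

```bash
python3 -m handwheel '{"dr":[[1,0.2,-0.2],[2,0.4,-0.3],[3.9,0.8,-0.6],[5.9,1.2,-0.8],[7.6,2.6,-1.7],[9.3,3.9,-2.6],[11.1,5.2,-3.4],[12.8,6.6,-4.3],[14.5,7.9,-5.1],[16.2,9.2,-5.9],[17.8,10.4,-6.7],[18.7,11,-7.1],[19.5,11.7,-7.5],[20.3,12.3,-7.9],[21.2,12.9,-8.2],[21.2,12.9,-8.2]],"dp":[[0.2,-2,-2.2],[0.5,-4.1,-4.4],[1.1,-8.1,-8.9],[1.6,-11.9,-13.6],[2.1,-15.6,-18.4],[2.5,-19.1,-23.4],[2.9,-22.5,-28.4],[3.3,-25.6,-33.6],[3.6,-28.6,-38.9],[3.9,-31.4,-44.3],[4.1,-34.1,-49.8],[4.2,-35.3,-52.6],[4.3,-36.5,-55.4],[4.4,-37.6,-58.2],[4.4,-38.8,-61.1],[4.4,-38.8,-61.1]],"jaw":[0.5,0.5,0.5,0.5,0.5,0.5,0.5,0.5,0.5,0.5,0.5,0.5,0.5,0.5,0.5,0.5]}'
python3 - <<'E'
from plan import *
s=state()
print(((s["tcp_pos"]-pose(78,off=-.005)[0])@np.c_[X,Y,Z]).round(4))
for c in("side","top","side","top"):
    grab_frame(c)
    for q in("cylinder","cyl_mouth"):
        for d in landmark_of(q,c)[:1]:
            p=w(c,d["location"]);print(c,q,round(d["p"],2),p.round(3),((p-o)@X).round(4),((p-o)@Y).round(4))
for phi in(79,80,81,82,83): print(rel(*pose(phi,off=-.005,ye=.006),s))
E
```

```text
t: 37.28
tcp_pos: [0.5072, -0.1663, 0.0589]
orientation: [0.752, 2.004, 1.49]
ft_force: [-0.0, 0.1, -0.3]
width: 0.0427
[-0.      0.0063 -0.0002]
side cyl_mouth 0.44 [ 0.513 -0.193  0.054] -0.1867 0.0025
top cylinder 0.74 [ 0.482 -0.002  0.024] 0.0066 -0.0108
top cyl_mouth 0.66 [ 0.515 -0.197  0.06 ] -0.1908 0.002
side cylinder 0.73 [ 0.651 -0.313 -0.006] -0.3358 -0.1035
side cyl_mouth 0.53 [ 0.514 -0.195  0.06 ] -0.1889 0.0025
top cylinder 0.73 [ 0.479 -0.003  0.026] 0.0058 -0.0083
top cyl_mouth 0.83 [ 0.513 -0.196  0.062] -0.1902 0.0034
([0.5, -0.9, -2.6], [0.8, 0.6, -0.4])
([0.8, -1.8, -5.5], [1.6, 1.3, -0.7])
([1.0, -2.7, -8.4], [2.4, 1.9, -1.1])
([1.2, -3.6, -11.3], [3.2, 2.5, -1.4])
([1.4, -4.4, -14.2], [4.1, 3.1, -1.8])
```

```bash
python3 -m handwheel '{"dr":[[0.4,0.3,-0.2],[0.8,0.6,-0.4],[1.2,1,-0.5],[1.6,1.3,-0.7],[2,1.6,-0.9],[2.4,1.9,-1.1],[2.8,2.2,-1.2],[3.2,2.5,-1.4],[3.2,2.5,-1.4],[3.2,2.5,-1.4]],"dp":[[0.2,-0.4,-1.3],[0.5,-0.9,-2.6],[0.6,-1.3,-4],[0.8,-1.8,-5.5],[0.9,-2.2,-7],[1,-2.7,-8.4],[1.1,-3.1,-9.8],[1.2,-3.6,-11.3],[1.2,-3.6,-11.3],[1.2,-3.6,-11.3]],"jaw":[0.5,0.5,0.5,0.5,0.5,0.5,0.5,0.5,0.5,0.5]}'
python3 - <<'E'
from plan import *
s=state()
print(((s["tcp_pos"]-pose(82,off=-.005)[0])@np.c_[X,Y,Z]).round(4), R.from_rotvec(s["orientation"]).as_matrix()[:,1:].round(3))
for c in("side","top","side","top"):
    grab_frame(c)
    for q in("cylinder","cyl_mouth"):
        for d in landmark_of(q,c)[:1]:
            p=w(c,d["location"]);print(c,q,round(d["p"],2),p.round(3),((p-o)@X).round(4),((p-o)@Y).round(4))
cv2.imwrite("pics/lay.png",cv2.resize(grab_frame("side")[200:340,230:370,::-1],None,fx=4.2,fy=4.2,interpolation=2))
E
```

```text
t: 39.12
tcp_pos: [0.5086, -0.17, 0.0481]
orientation: [0.834, 1.985, 1.532]
ft_force: [1.0, -0.2, 2.7]
width: 0.0428
[-0.0001  0.0058  0.0005] [[ 0.168  0.703]
 [ 0.182  0.667]
 [ 0.969 -0.247]]
side cylinder 0.59 [0.479 0.003 0.024] 0.0114 -0.0099
side cyl_mouth 0.77 [ 0.513 -0.196  0.052] -0.1898 0.0029
top cylinder 0.62 [ 0.514 -0.197  0.056] -0.1915 0.0024
top cyl_mouth 0.8 [ 0.513 -0.199  0.055] -0.1924 0.0043
side cylinder 0.78 [0.479 0.001 0.026] 0.0093 -0.0086
side cyl_mouth 0.47 [ 0.514 -0.195  0.051] -0.1892 0.0019
top cylinder 0.72 [0.479 0.    0.026] 0.0091 -0.0083
top cyl_mouth 0.77 [ 0.515 -0.198  0.055] -0.1919 0.0014
```

View pics/lay.png

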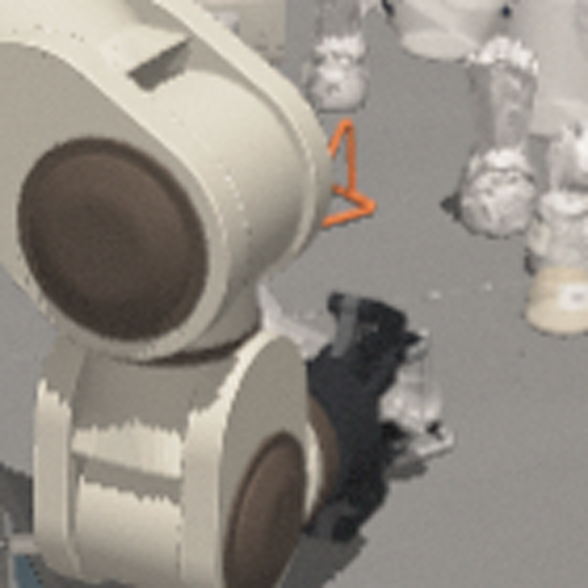

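The glass lies in the saddle, though the picture is mostly hidden by the arm: fingers at (350,330), saddle end at (420,400). The wrist reads about 2.7 N up, probably a finger on the rest's end wire. I'll ease up slightly and check the retreat is reachable.

```bash
python3 -m handwheel '{"dr":[[0,0,0],[0,0,0],[0,0,0],[0,0,0]],"dp":[[0,0,0.7],[0,0,1.5],[0,0,1.5],[0,0,1.5]],"jaw":[0.5,0.5,0.5,0.5]}'
python3 - <<'E'
from plan import *
s=state(); print(s["ft_force"],s["joint_pos"].round(2)); q=s["joint_pos"]; Rt=R.from_rotvec(s["orientation"]).as_matrix()
for b in(.02,.04,.06,.08,.1):
    q,e=ik(s["tcp_pos"]-b*Rt[:,2],Rt,q); print(b,(-b*Rt[:,2]*1000).round(1),q.round(2),round(e,4))
q,e=ik(s["tcp_pos"]-.08*Rt[:,2]+[0,0,.15],Rt,q); print(q.round(2),e)
E
```

```text
t: 40.28
tcp_pos: [0.5085, -0.1699, 0.0494]
orientation: [0.835, 1.985, 1.532]
ft_force: [0.2, 0.3, 0.5]
width: 0.0426
[0.19131974 0.26449107 0.53378903] [-0.81  0.15 -0.58  0.84  1.32 -0.02]
0.02 [-14.1 -13.3   4.9] [-0.85  0.27 -0.45  1.01  1.32 -0.18] 0.0
0.04 [-28.1 -26.7   9.9] [-0.89  0.31 -0.39  1.18  1.31 -0.34] 0.0
0.06 [-42.2 -40.   14.8] [-0.93  0.36 -0.34  1.32  1.29 -0.48] 0.0
0.08 [-56.2 -53.4  19.8] [-0.97  0.4  -0.29  1.45  1.27 -0.6 ] 0.0
0.1 [-70.3 -66.7  24.7] [-1.01  0.43 -0.25  1.56  1.25 -0.71] 0.0
[-0.97  0.2  -0.2   1.74  1.27 -0.6 ] 1.4920543565690566e-12
```

Force is gone and the retreat is reachable.

```bash
python3 -m handwheel '{"dr":[[0,0,0],[0,0,0],[0,0,0],[0,0,0],[0,0,0],[0,0,0],[0,0,0],[0,0,0],[0,0,0],[0,0,0],[0,0,0],[0,0,0],[0,0,0],[0,0,0],[0,0,0],[0,0,0]],"dp":[[-3.5,-3.3,1.2],[-7,-6.7,2.5],[-10.5,-10,3.7],[-14,-13.3,5],[-21,-20,7.4],[-28,-26.7,9.9],[-35,-33.4,12.4],[-42,-40,14.8],[-49,-46.7,17.3],[-56,-53.4,19.8],[-63,-60,30],[-70,-67,60],[-70,-67,100],[-70,-67,140],[-70,-67,150],[-70,-67,150]],"jaw":[0.5,0.5,0.5,0.5,0.5,0.5,0.5,0.5,0.5,0.5,0.5,0.5,0.5,0.5,0.5,0.5]}'
python3 - <<'E'
from plan import *
s=state(); print(s["ft_force"])
for c in("side","top","side","top"):
    grab_frame(c)
    for q in("cylinder","cyl_mouth"):
        for d in landmark_of(q,c)[:1]:
            p=w(c,d["location"]);print(c,q,round(d["p"],2),p.round(3),((p-o)@X).round(4),((p-o)@Y).round(4))
for c in("side",):
    for q in("amber_a","wrapped_a","bulb","pen"):
        for d in landmark_of(q,c)[:2]:
            if d["p"]>.4: print(q,w(c,d["location"]).round(3))
a=grab_frame("side")[200:340,230:370,::-1]; b=grab_frame("top")[230:300,270:360,::-1]
a=cv2.resize(a,(480,480),interpolation=2); b=cv2.resize(b,(315,245),interpolation=2)
z=np.zeros((480,795,3),np.uint8); z[:,:480]=a; z[:245,480:]=b; cv2.imwrite("pics/end.png",z)
E
```

```text
t: 42.28
tcp_pos: [0.4385, -0.237, 0.1993]
orientation: [0.834, 1.986, 1.531]
ft_force: [0.0, -0.0, 0.1]
width: 0.043
[ 0.04225175 -0.0222241   0.05669117]
side cylinder 0.76 [0.48  0.001 0.024] 0.009 -0.0101
side cyl_mouth 0.95 [ 0.515 -0.195  0.049] -0.1896 0.0008
top cylinder 0.75 [ 0.481 -0.002  0.026] 0.0063 -0.01
top cyl_mouth 0.94 [ 0.512 -0.201  0.054] -0.1942 0.0054
side cylinder 0.74 [0.478 0.004 0.025] 0.013 -0.0087
side cyl_mouth 0.6 [ 0.513 -0.195  0.051] -0.1891 0.0036
top cylinder 0.88 [ 0.477 -0.003  0.027] 0.0067 -0.0064
top cyl_mouth 0.85 [ 0.512 -0.198  0.057] -0.1914 0.0052
amber_a [ 0.651 -0.314 -0.006]
amber_a [ 0.697 -0.025  0.003]
wrapped_a [ 0.725  0.138 -0.001]
wrapped_a [ 0.734 -0.212  0.004]
bulb [ 0.583 -0.428 -0.004]
pen [ 0.348 -0.209 -0.005]
```

All numbers are within the bands and the hand is clear. Handing in.

```bash
python3 -c "
from station import *
print(job_done())"
```

```text
the job is handed in; nothing more can be done
None
```

The cylinder is lying in the grey rest's saddle with the hand clear, and I handed the job in at about 42 s. No verdict was reported.

**What I did:** I slid the cylinder upright to the heel bar with two fingertips low on the tube. Then I straddled it loosely (jaws at about 43 mm, never gripped), tipped it over the bar and lowered it on the front finger into the saddle.

**Last checks, in the rest's frame:**

| Quantity | Reading | Required |
|---|---|---|
| Mouth x | about -0.191 m | -0.205 to -0.18 |
| Mouth y | about +0.004 m | ±0.015 |
| Mouth height | about 0.053 m | 0.044 to 0.062 |
| Foot origin x | about +0.009 m | above 0 |
| Foot origin height | about 0.025 m | below 0.033 |

- **Hand:** the wrist force was about 0 after I withdrew.
- **Bystanders:** all the flasks, the bulb and the pen were found where they started, within a few millimetres.

**What went wrong on the way:**
- **First push:** the gripper body touched the tube high up and leaned it a few degrees. I backed off and it settled upright.
- **Unreachable pose:** one approach pose was out of reach and the tool passed over the cylinder, but it did not move.
- **First tip:** the tube went about 5° askew towards the fingertips, so I eased it back upright, reached deeper and repeated.
- **At the bottom:** the wrist briefly read 2.7 N, probably a finger on the rest's end wire. It went away when I raised the tool 1.5 mm.

**Not checked by eye:** the picture limit was used up, so the final lie rests only on the detections. Side and top views agreed within about 6 mm. The foot sits about 9 mm off the rest's centre line, which the criteria do not limit.

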